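# Lock the spare print heads away

## Robot

A 6-joint arm with a two-finger parallel gripper is mounted at the origin on the work surface. World frame = base frame: x ahead of the robot, y to its left, z up, the work surface at z = 0. Lengths are in mm, angles in degrees, forces in N, time in s.
With the tool pointing down it reaches from about 350 to 975 mm from the base axis. Payload 17.4 kg.
Tool frame: the origin (TCP) lies midway between the tips of the shut fingers; the grasp point (between the pads) lies env.grip_point_offset behind it (env.grip_point_offset is the distance from the TCP to the grasp point, in mm); z points along the fingers, y is the line along which they close (so a half turn about z gives the same grasp; the last joint's range is limited). The gripper opens to 85 mm and grips with 20 to 120 N. Pads are 22 mm wide; open, the fingers measure 114 mm over their backs; the gripper's body (76 mm by 85 mm) begins 54 mm behind the grasp point. The pads swing forward as they close: fully open they stand 13 mm farther back than shut.
Start: joints at [64.011, 6.646, 82.598, -0, 90.757, -2.166], TCP at [272.656, 617.488, 231.303] pointing down, gripper open.
Joint ranges: [-162.19, 162.19], [-47.58, 125.68], [4.15, 143.07], [-65.23, 245.23], [0.69, 171.88], [-170.13, 170.13]. Speed limits (degrees/s): [108.29, 108.29, 127.2, 180, 180, 180].

## Interface

Orientations are given as [roll, pitch, yaw] about the fixed x, y, z axes, in that order (R = Rz(yaw) Ry(pitch) Rx(roll)).
In Python, from plant import env gives the robot as it stands. The module is installed in compiled form; this text tells all that it offers.
- The arm moves only by the tool move_arm, never from a script. Its argument "motion" is one flat list of numbers, 5 for each row, row after row: the closure, from -1 (fully open) to 1 (shut), so that 0 is half open, then the shift along the tool's x, y, z in m, then the turn about the tool's z in rad. In form: [grip, tx, ty, tz, twist, grip, tx, ty, tz, twist, ...]. A call has 1 to 10 rows; each row is the pose to reach, as a shift and turn from the pose commanded when the call began, along the tool's axes at that moment; what a row does not reach only later rows make up. A row lasts 1/10 s, in which the tool goes at most 50 mm and 8.59 degrees, less where a joint would pass 70% of its speed; a pose out of reach is approached as far as the arm can. A call with a gripper value outside its range is refused whole. The fingers move at their own pace and stop on an object; "squeeze" is the grip in N (left out, the last holds). Time passes only in rows, so rows that repeat a pose let the fingers close. It gives the time, the measured TCP pose, the force, the opening and the grip force at its end, in the units of the state.
- env.get_state(): the state, without advancing time (a new reading comes with each control period).
- env.capture(name): name is "scene" or "top"; returns (picture, depth): 384x512x3 uint8, red, green, blue; 384x512 float32, mm along the optical axis (not along the pixel's ray), 0 where there is no reading.
- env.get_calibration(name): a dict with "mtx" (3x3 intrinsics, pixels), "rvec" (rotation vector, rad) and "tvec" (3), from world to camera coordinates, as OpenCV has them. Camera axes: x right, y down, z forward; pixel columns grow to the right and rows downward; lengths in mm; the calibration is good to about 2 mm. A picture is of the moment at which its call begins. get_calibration takes no time and is no camera call.
- env.sign_off(): hands the job in; it is judged then, once.
The state is a dict: "time_s": time; "joints": joint angles; "joint_velocities": joint speeds; "effort": joint torques, N m; "ee_pos": TCP position; "ee_rot": TCP orientation; "wrist_force": force on the tool from outside, world axes, zero at the start; "torque": the same for the moment, N m; "opening": opening from 0.0 (shut) to 1.0 (fully open); "finger_force": force on a finger pad.
Only numpy, scipy, OpenCV 4.12 (cv2) and the standard library are available. Lean on these libraries where they do the work, as an engineer would, in place of code of your own. Each camera call takes 0.05 s, during which the arm holds its last target. There are 200 camera calls.

## Task

Unlock the strongbox, put every print head that lies on the bench into it, lying flat on its floor and not on top of one another, then shut the lid and leave the dial at 4 o'clock. The code is 5-9-1 when the tall tower on the white week board stands on the board's left place (as seen from the robot) and 3-10-7 when it stands on the right: read as on a clock, turn the dial's crank peg clockwise to the first number, passing it once and stopping the second time; then anticlockwise to the second, again passing it once and stopping the second time; then clockwise straight to the third, pausing half a second on each number and never overrunning the first or second by a whole mark. Only then open the lid, right back past upright so that it stays; the dial must remain on the last number until the lid is shut again, and the glue bottle, the jar and the test print among the heads are to be left alone.

Things in the scene. Friction and masses are not known exactly. Their poses are not given: they have to be found in the camera images.
- lockbox: grey steel strongbox fixed to the bench, open-topped under its lid: 170 mm (x) by 300 mm (y) by 75 mm high outside, walls and floor 6 mm. Origin under the centre of the box part; front faces -x of its own frame. A dark lock housing 160 x 160 x 75 mm adjoins its +y end and carries the dial
- floor_mid (a point): centre of the box's inner floor, 6 mm above the bench (inside 158 x 288 mm, 69 mm deep)
- lid_handle (a point): middle of the lid's round steel handle bar (12 mm thick, 100 mm free between its posts, along the box's y, axis 38 mm above the lid's underside, 24 mm free beneath it), 155 mm in front of the hinge line; moves with the lid
- lid_hinge (a point): middle of the lid's hinge line (along the box's y, 75 mm up, on the box's far +x rim). The lid is 170 x 300 x 8 mm, 0.35 kg
- lid (a joint): lid angle, rad: 0 shut, grows as it opens upward and away, stop at 1.9; upright at 1.57. A stiff hinge (0.5 N m) keeps it where it is left
- dial (a joint): dial angle, rad, counts on over whole turns; grows CLOCKWISE seen from above. 0 = peg at 12 o'clock, which is the broad white mark on the box's +x side; one hour mark is 0.524 rad (3 o'clock is toward the box's -y), so k o'clock is 0.524 k plus any number of whole turns of 6.283. Starts between 4.95 and 7.4 (about half past 9 to 2 o'clock), so the first meeting with 3 is at 7.85 and with 5 at 8.90. Needs 0.05 N m, stays where left, no stop within the range the codes need
- dial_mid (a point): centre of the dial's top face, on its upright axis, 90 mm above the bench. Dial: aluminium disc, 110 mm across
- peg_top (a point): top centre of the crank peg, an upright black cylinder 18 mm thick and 40 mm tall standing on the dial's face 40 mm from the axis; it spins freely about itself, so it can be held while the dial is cranked round. The peg is the dial's pointer, read against the twelve white marks on the housing
- head1: print head: grey and aluminium finned block 84 x 32 x 32 mm, 0.10 to 0.17 kg, lying flat, with an 11 mm brass nozzle on its +x end. Origin at the centre of the block, x along its length. May be absent: there are two to four print heads
- head2: print head: grey and aluminium finned block 84 x 32 x 32 mm, 0.10 to 0.17 kg, lying flat, with an 11 mm brass nozzle on its +x end. Origin at the centre of the block, x along its length. May be absent: there are two to four print heads
- head3: print head: grey and aluminium finned block 84 x 32 x 32 mm, 0.10 to 0.17 kg, lying flat, with an 11 mm brass nozzle on its +x end. Origin at the centre of the block, x along its length. May be absent: there are two to four print heads
- head4: print head: grey and aluminium finned block 84 x 32 x 32 mm, 0.10 to 0.17 kg, lying flat, with an 11 mm brass nozzle on its +x end. Origin at the centre of the block, x along its length. May be absent: there are two to four print heads
- week_board: white plate 60 (x) x 170 (y) x 8 mm fixed to the bench, with two places 50 mm to the +y side (the left place) and to the -y side (the right place) of its origin, which lies under its centre
- tower: black tower with a cross-bar on top (cross-shaped from above, 52 x 36 mm), 66 mm tall, fixed on one of the week board's places; origin under its centre. Its place tells the code
- cap: black low round cap, 34 mm wide, 12 mm tall, fixed on the board's other place
- glue: white glue bottle, 40 mm wide, 90 mm tall; leave alone
- jar: glass jar, 64 mm wide, 75 mm tall; leave alone
- test_print: white printed test tower on a 50 mm foot, 70 mm tall; leave alone

How it is judged (in metres and radians):
On the way, in this order (a step that is already met when the one before it is completed fails the run):
1. the dial, turned clockwise, has passed the first number once and rests on it the second time (within 0.17 rad) (((y of tower in the frame of week_board above 0 m and value of joint dial between 15.014 and 15.354 rad) or (y of tower in the frame of week_board below 0 m and value of joint dial between 13.967 and 14.307 rad))), for 0.2 s.
2. the dial, turned back anticlockwise, has passed the second number once and rests on it the second time (within 0.17 rad) (((y of tower in the frame of week_board above 0 m and value of joint dial between 4.542 and 4.882 rad) or (y of tower in the frame of week_board below 0 m and value of joint dial between 5.066 and 5.406 rad))), for 0.2 s.
3. the dial, turned clockwise, rests on the third number (within 0.17 rad) (((y of tower in the frame of week_board above 0 m and value of joint dial between 6.637 and 6.977 rad) or (y of tower in the frame of week_board below 0 m and value of joint dial between 9.778 and 10.118 rad))), for 0.2 s.
4. the lid is open past upright (over 1.58 rad) (value of joint lid above 1.58 rad), for 0.2 s.
5. every print head lies on the box's floor, let go (x of head1 in the frame of lockbox between -0.08 and 0.08 m and y of head1 in the frame of lockbox between -0.145 and 0.145 m and z of each of head1, head2, head3, head4 in the frame of lockbox below 0.034 m and x of head2 in the frame of lockbox between -0.08 and 0.08 m and y of head2 in the frame of lockbox between -0.145 and 0.145 m and x of head3 in the frame of lockbox between -0.08 and 0.08 m and y of head3 in the frame of lockbox between -0.145 and 0.145 m and x of head4 in the frame of lockbox between -0.08 and 0.08 m and y of head4 in the frame of lockbox between -0.145 and 0.145 m and linear speed of each of head1, head2, head3, head4 below 0.03 m/s and contact force between the fingers and head1 below 0.1 N and contact force between the fingers and head2 below 0.1 N and contact force between the fingers and head3 below 0.1 N and contact force between the fingers and head4 below 0.1 N), for 0.2 s.
6. the lid is shut (value of joint lid below 0.06 rad), for 0.2 s.
At the end, for the whole second after the job is handed in: every print head that is present lies on the box's floor, its centre inside the box's walls and less than 34 mm above the bench, at rest; the lid is shut (below 0.06 rad); the dial rests at 4 o'clock within 0.2 rad (x of head1 in the frame of lockbox between -0.08 and 0.08 m and y of head1 in the frame of lockbox between -0.145 and 0.145 m and z of each of head1, head2, head3, head4 in the frame of lockbox below 0.034 m and x of head2 in the frame of lockbox between -0.08 and 0.08 m and y of head2 in the frame of lockbox between -0.145 and 0.145 m and x of head3 in the frame of lockbox between -0.08 and 0.08 m and y of head3 in the frame of lockbox between -0.145 and 0.145 m and x of head4 in the frame of lockbox between -0.08 and 0.08 m and y of head4 in the frame of lockbox between -0.145 and 0.145 m and linear speed of each of head1, head2, head3, head4 below 0.03 m/s and value of joint lid below 0.06 rad and (value of joint dial between 1.894 and 2.294 rad or value of joint dial between 8.178 and 8.578 rad or value of joint dial between 14.461 and 14.861 rad) and velocity of joint dial between -0.05 and 0.05 rad/s); the robot touches nothing.
It fails at once if the first number is overrun by a mark (0.52 rad) or more before the heads are stowed (not (x of head1 in the frame of lockbox between -0.08 and 0.08 m and y of head1 in the frame of lockbox between -0.145 and 0.145 m and z of head1 in the frame of lockbox below 0.034 m) and ((y of tower in the frame of week_board above 0 m and value of joint dial above 15.708 rad) or (y of tower in the frame of week_board below 0 m and value of joint dial above 14.661 rad))).
It fails at once if the second number is overrun by a mark (0.52 rad) or more before the heads are stowed (not (x of head1 in the frame of lockbox between -0.08 and 0.08 m and y of head1 in the frame of lockbox between -0.145 and 0.145 m and z of head1 in the frame of lockbox below 0.034 m) and ((y of tower in the frame of week_board above 0 m and value of joint dial below 4.189 rad) or (y of tower in the frame of week_board below 0 m and value of joint dial below 4.712 rad))).
It fails at once if the lid is lifted (over 0.15 rad) while the dial is more than 0.35 rad from the last number (value of joint lid above 0.15 rad and ((y of tower in the frame of week_board above 0 m and not (value of joint dial between 6.457 and 7.157 rad)) or (y of tower in the frame of week_board below 0 m and not (value of joint dial between 9.598 and 10.298 rad)))).
It fails at once if the glue bottle, the jar or the test print is moved by more than 50 mm (distance of any of glue, jar, test_print from where it was at the start of the episode above 0.05 m).
Of head2, head3, head4 only 1 to 3 are there at a start; the rules pass over those that are not, and their reading is None.
At some moment in a run one of head1, head2, head3, head4 may be knocked a few centimetres aside while the robot is not near it.
Once in a run the grip may slacken for a moment while it holds something.
It also fails if it takes over 210 s, if anything falls off the work surface, if the arm or the gripper's body presses on something with over 40 N, if the wrist force passes 120 N, or if a joint passes its speed limit or range.

## Working session

There is one attempt and no reset: what is moved stays moved. The work goes in short steps, Python scripts to look and compute and a tool call to move; the robot and the scene stay as the last step left them, time stands still between calls to the robot, and variables do not carry over. Pictures are saved under pics/ and viewed, at most 14 in all, crops included, and the job is handed in when it is done.

Besides the shell and the picture viewer there is one more tool, called as name(argument=value, ...) on one line, values as JSON. move_arm: Moves the arm, as the interface text tells. Its arguments: {"type":"object","properties":{"motion":{"type":"array"},"squeeze":{"type":"number"}},"required":["motion"]}

```bash
mkdir -p pics
cat > h.py <<'E'
from plant import env
import numpy as np, cv2
def cap(name):
    im,d=env.capture(name); return im,d
def pts(name,d):
    c=env.get_calibration(name);K=np.array(c['mtx'],float);R=cv2.Rodrigues(np.array(c['rvec'],float))[0];t=np.array(c['tvec'],float).reshape(3)
    v,u=np.mgrid[:d.shape[0],:d.shape[1]]
    P=np.dstack([(u-K[0,2])/K[0,0]*d,(v-K[1,2])/K[1,1]*d,d])
    return (P-t)@R
def ray(name,u,v,z):
    c=env.get_calibration(name);K=np.array(c['mtx'],float);R=cv2.Rodrigues(np.array(c['rvec'],float))[0];t=np.array(c['tvec'],float).reshape(3)
    o=-R.T@t; r=R.T@np.array([(u-K[0,2])/K[0,0],(v-K[1,2])/K[1,1],1]); return o+r*(z-o[2])/r[2]
def save(n,im,s=1.5):
    cv2.imwrite('pics/'+n,cv2.resize(im[:,:,::-1],None,fx=s,fy=s))
E
python3 - <<'E'
from h import *
for n in('top','scene'):
    im,d=cap(n);save(n+'0.png',im);np.savez(n+'0',im=im,d=d);
    c=env.get_calibration(n);R=cv2.Rodrigues(np.array(c['rvec']))[0];print(n,-R.T@np.array(c['tvec']).reshape(3),R.round(2).tolist(),c['mtx'])
print(env.get_state(),env.grip_point_offset)
E
```

```text
top [ 317.83030967  -64.14336116 1140.00147195] [[0.05, -1.0, -0.01], [-0.97, -0.05, -0.22], [0.22, 0.02, -0.97]] [[423.52456262   0.         250.18824247]
 [  0.         423.52456262 189.45647574]
 [  0.           0.           1.        ]]
scene [1482.5256274   265.07131624 1217.17413912] [[-0.31, 0.95, -0.0], [0.7, 0.23, -0.67], [-0.64, -0.21, -0.74]] [[476.33367187   0.         256.92970668]
 [  0.         476.33367187 191.37582992]
 [  0.           0.           1.        ]]
{'time_s': 0.1, 'joints': array([ 6.40111726e+01,  6.66995930e+00,  8.26318637e+01, -7.10062520e-04,
        9.07570391e+01, -2.16623593e+00]), 'joint_velocities': array([ 0.00772572, -0.04862245, -0.07217327, -0.0172643 , -0.05822683,
        0.01009803]), 'effort': array([ 1.07179581e-03, -7.33663058e+01, -6.33793044e+01, -1.03462296e-04,
        5.26148302e-03, -1.87671753e-05]), 'ee_pos': array([272.57583711, 617.32494662, 230.65327194]), 'ee_rot': array([-1.79941153e+02, -1.51542363e-03,  1.56177399e+02]), 'wrist_force': array([ 0.20192138, -0.04713376,  0.27516613]), 'torque': array([-0.01057055,  0.0042437 , -0.05462236]), 'finger_force': 0.0, 'opening': 1.0011875703424913} 18.700000000000003
```

View pics/top0.png

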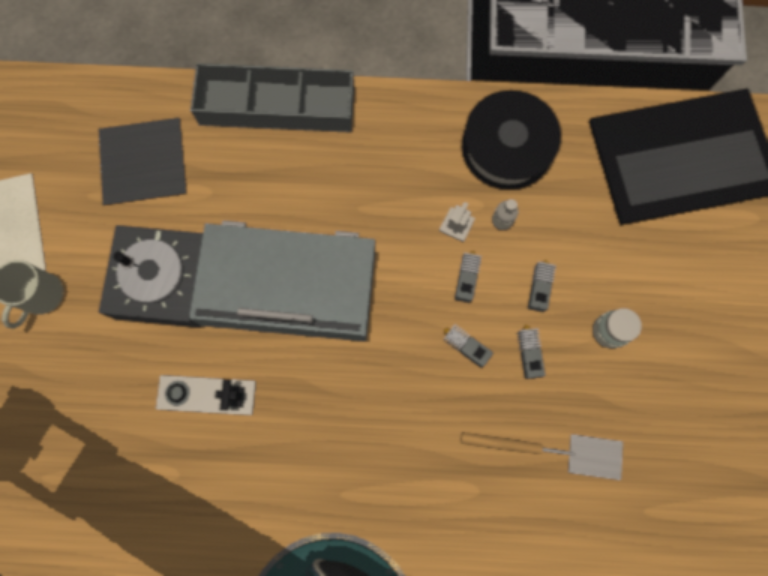

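View pics/scene0.png

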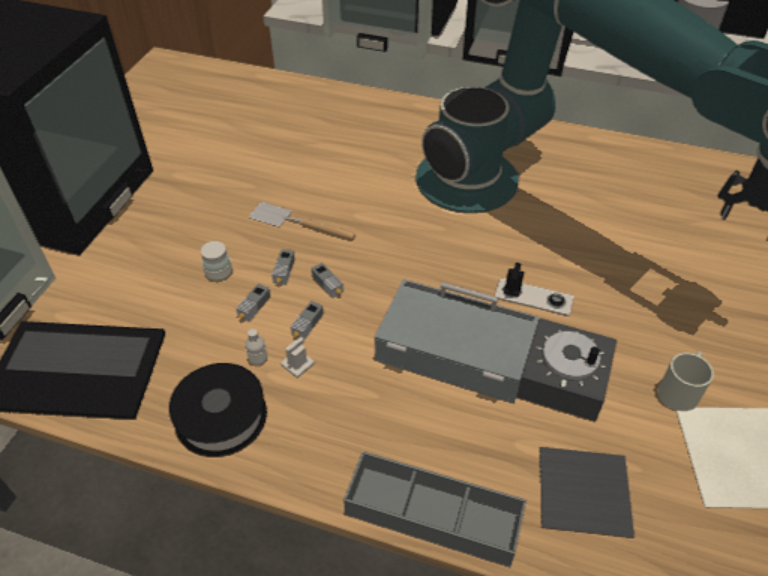

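The top view shows the tower at (233,395), on the board's right place, with the cap at (178,393), so the code is 3-10-7. There are four heads near (468,277), (541,286), (468,345) and (531,352). The box lid is at (285,280), and the dial at (148,268) with its peg near (122,258).

```bash
cat >> h.py <<'E'
def heads(n='top',im=None,d=None,roi=(430,500,200,400)):
    if im is None: im,d=cap(n)
    P=pts(n,d); hsv=cv2.cvtColor(im,cv2.COLOR_RGB2HSV)
    m=((hsv[:,:,1]<70)&(P[:,:,2]>14)&(P[:,:,2]<48)&(d>0)).astype(np.uint8)
    k,l,s,c=cv2.connectedComponentsWithStats(m)
    out=[]
    for i in range(1,k):
        if 120<s[i,4]<1500:
            Q=P[l==i]; top=Q[Q[:,2]>np.percentile(Q[:,2],60)-4]
            r=cv2.minAreaRect(top[:,:2].astype(np.float32))
            print('blob px',c[i].round(0)*1.5,'n',s[i,4],'c',np.round(r[0]),'size',np.round(r[1]),'ang',round(r[2],1),'z',top[:,2].mean().round(1))
    return im,P
E
python3 - <<'E'
from h import *
a=np.load('top0.npz');im,d=a['im'],a['d'];heads(im=im,d=d)
P=pts('top',d);hsv=cv2.cvtColor(im,cv2.COLOR_RGB2HSV)
def show(lbl,m):
    k,l,s,c=cv2.connectedComponentsWithStats(m.astype(np.uint8))
    for i in range(1,k):
        if s[i,4]>25:
            Q=P[l==i];r=cv2.minAreaRect(Q[:,:2].astype(np.float32));print(lbl,c[i].round()*1.5,s[i,4],np.round(r[0],1),np.round(r[1]),round(r[2],1),'z',np.median(Q[:,2]).round(1),'mean',Q[:,:2].mean(0).round(1))
Z=P[:,:,2];V=hsv[:,:,2]
u=np.arange(512)[None,:];
box=(u<260)&(np.arange(384)[:,None]>130)&(np.arange(384)[:,None]<240)
show('lid',box&(u>120)&(abs(Z-83)<5)&(V<170))
show('housing',box&(abs(Z-75)<4)&(u<145))
show('dial',box&(abs(Z-90)<5)&(u<125))
show('peg',box&(Z>118)&(u<130))
show('handle',box&(Z>103)&(u>140))
show('board',(u<190)&(abs(Z-8)<6)&(hsv[:,:,1]<60)&(V>130)&(np.arange(384)[:,None]>240))
# dial by colour
show('dialc',box&(u<125)&(V>140)&(hsv[:,:,1]<50)&(Z>80))
E
```

```text
blob px [216.   79.5] n 279 c [934. 269.] size [86. 94.] ang 0.8 z 39.7
blob px [268.5  81. ] n 272 c [939. 171.] size [ 80. 100.] ang 4.8 z 39.8
blob px [321.  81.] n 245 c [956.  92.] size [ 61. 124.] ang 41.5 z 39.3
blob px [273.  121.5] n 563 c [879. 168.] size [294.   6.] ang 89.9 z 40.0
blob px [468.  277.5] n 349 c [ 594. -208.] size [30. 83.] ang 80.3 z 31.4
blob px [541.5 286.5] n 373 c [ 584. -342.] size [30. 84.] ang 79.6 z 31.2
blob px [ 18.  283.5] n 191 c [539. 595.] size [24. 66.] ang 71.5 z 40.0
blob px [ 45.  298.5] n 229 c [505. 553.] size [ 30. 105.] ang 63.5 z 39.3
blob px [603. 333.] n 144 c [ 504. -451.] size [60. 23.] ang 26.1 z 42.0
blob px [265.5 330. ] n 215 c [479. 145.] size [345.   6.] ang 88.4 z 40.4
blob px [469.5 346.5] n 348 c [ 470. -212.] size [82. 30.] ang 55.7 z 31.5
blob px [531. 354.] n 392 c [ 462. -323.] size [83. 30.] ang 8.9 z 31.5
lid [283.5 277.5] 7194 [567.1 114.7] [302. 179.] 87.5 z 82.5 mean [563.8 112.8]
housing [153.  274.5] 1968 [563.1 344.7] [158. 160.] 87.5 z 74.4 mean [558.3 340.9]
housing [  9. 270.] 37 [553.  588.9] [16. 55.] 40.8 z 74.1 mean [553.  592.5]
housing [ 36.  289.5] 57 [523.4 544.2] [29. 75.] 74.0 z 74.4 mean [520.5 539.8]
housing [  6. 312.] 41 [478.3 584. ] [10. 29.] 74.2 z 75.9 mean [479.5 582.7]
dial [150. 270.] 1303 [562.3 342.7] [106. 109.] 69.3 z 89.5 mean [561.4 341.4]
dial [ 22.5 282. ] 134 [531.2 562.7] [78. 67.] 11.9 z 88.7 mean [530.6 556.4]
peg [120.  256.5] 50 [452. 160.] [522.  17.] 61.0 z 128.2 mean [569.4 371.3]
handle [274.5 315. ] 237 [435.3  37.7] [302.  72.] 54.3 z 117.1 mean [489.3 114. ]
board [192.  394.5] 685 [362.1 272.3] [114.  58.] 89.6 z 7.4 mean [361.5 269. ]
board [246. 399.] 173 [361.3 185.4] [48. 57.] 89.7 z 7.3 mean [358.7 174. ]
dialc [150. 270.] 1035 [475.3 152.5] [525. 105.] 65.3 z 89.3 mean [561.1 340.3]
dialc [ 18.  262.5] 30 [562.7 572.1] [13. 54.] 3.1 z 89.2 mean [564.2 568.8]
```

```bash
cat >> h.py <<'E'
def fit(lbl,P,m,z=None):
    k,l,s,c=cv2.connectedComponentsWithStats(m.astype(np.uint8),connectivity=4)
    for i in range(1,k):
        if s[i,4]>20:
            Q=P[l==i];r=cv2.minAreaRect(Q[:,:2].astype(np.float32));cc=cv2.minEnclosingCircle(Q[:,:2].astype(np.float32))
            print(lbl,'px',c[i].round(),s[i,4],'rect',np.round(r[0],1),np.round(r[1]),round(r[2],1),'circ',np.round(cc[0],1),round(cc[1],1),'z',np.median(Q[:,2]).round(1),'mean',Q.mean(0).round(1))
def near(P,x0,x1,y0,y1,z0,z1): return (P[:,:,0]>x0)&(P[:,:,0]<x1)&(P[:,:,1]>y0)&(P[:,:,1]<y1)&(P[:,:,2]>z0)&(P[:,:,2]<z1)
E
python3 - <<'E'
from h import *
for n in('top','scene'):
    a=np.load(n+'0.npz');im,d=a['im'],a['d'];P=pts(n,d)
    print(n)
    fit('lid',P,near(P,440,700,-50,264,79.5,86))
    fit('dial',P,near(P,490,640,260,420,86,94))
    fit('peg',P,near(P,500,640,280,420,124,136))
    fit('handle',P,near(P,440,540,30,200,111,124))
    dk=(im.max(2)<50)&near(P,500,640,280,420,98,136);fit('pegdark',P,dk)
    # lid edge lines: left/right edges by x at each y
    m=near(P,440,700,-30,245,80,86)
    for y in(-20,20,60,100,140,180,220):
        q=P[m&(abs(P[:,:,1]-y)<6)][:,0]; 
        if len(q): print(y,q.min().round(),q.max().round(),end='; ')
    print()
E
```

```text
top
lid px [190. 185.] 6430 rect [566.6 114.1] [300. 178.] 87.4 circ [562.1 113.2] 170.2 z 82.5 mean [564.4 111.7  82.6]
dial px [100. 180.] 1238 rect [562.3 342.7] [106. 109.] 69.3 circ [563.6 343.8] 55.1 z 89.5 mean [561.4 341.7  89.6]
peg px [ 79. 171.] 42 rect [574.7 381.2] [15. 15.] 32.8 circ [574.8 381.5] 8.4 z 128.5 mean [574.6 381.  128.5]
handle px [183. 209.] 229 rect [492.8 116.8] [121.  12.] 87.5 circ [493.2 116.8] 60.6 z 117.1 mean [492.3 116.5 117. ]
pegdark px [ 81. 172.] 59 rect [573.6 381.4] [17. 13.] 64.6 circ [574.9 380.7] 8.5 z 126.3 mean [572.9 379.1 121.8]
-20 472.0 639.0; 20 474.0 651.0; 60 477.0 644.0; 100 477.0 647.0; 140 480.0 648.0; 180 481.0 649.0; 220 484.0 658.0; 
scene
lid px [305. 220.] 3344 rect [569.9 114.1] [300. 182.] 87.5 circ [564.9 112.1] 169.2 z 83.0 mean [573.9 116.2  82.9]
dial px [379. 236.] 699 rect [567.7 340.2] [112.  99.] 11.8 circ [567.  345.8] 57.3 z 90.3 mean [569.2 339.6  90.3]
peg px [396. 234.] 34 rect [578.4 382.1] [20. 15.] 9.6 circ [578.8 383.1] 10.9 z 129.2 mean [579.9 382.  129.3]
handle px [312. 195.] 141 rect [496.8 116.8] [121.  15.] 85.5 circ [494.3 117. ] 60.5 z 117.0 mean [497.4 118.  116.7]
pegdark px [395. 237.] 56 rect [579.6 383.6] [16. 17.] 23.0 circ [579.4 384.1] 11.0 z 122.3 mean [582.9 382.6 119.3]
-20 474.0 644.0; 20 476.0 657.0; 60 479.0 649.0; 100 479.0 650.0; 140 488.0 653.0; 180 484.0 657.0; 220 488.0 668.0;
```

```bash
cat >> h.py <<'E'
def go(*tg):
    """print tool-frame shift (m) and twist (rad) from the present pose to targets (x,y,z[,yaw])"""
    s=env.get_state();p=s['ee_pos'];y0=np.radians(s['ee_rot'][2]);x=np.array([np.cos(y0),np.sin(y0)]);y=np.array([np.sin(y0),-np.cos(y0)])
    for t in tg:
        e=np.array(t[:3],float)-p; tw=0
        if len(t)>3:
            tw=-(t[3]-np.degrees(y0)); tw=np.radians((tw+90)%180-90)
        print([round(float(v),4) for v in (e[:2]@x/1e3,e[:2]@y/1e3,-e[2]/1e3,tw)],end=' ')
    print('pose',p.round(1),s['ee_rot'].round(1),'F',s['wrist_force'].round(1),'op',round(s['opening'],3),'ff',round(s['finger_force'],1),'t',round(s['time_s'],2),'J',s['joints'].round(0))
C=np.array([565,343.5]);YAW=-2.5
def peg(d): a=np.radians(YAW)-d; return C+40*np.array([np.cos(a),np.sin(a)])
def dial(p): v=np.array(p[:2])-C; return np.radians(YAW)-np.arctan2(v[1],v[0])
E
python3 - <<'E'
from h import *
go((576.5,381.7,160),(576.5,381.7,97))
E
```

```text
[-0.3732, -0.0928, 0.0707, 0.0] [-0.3732, -0.0928, 0.1337, 0.0] pose [272.6 617.3 230.7] [-179.9   -0.   156.2] F [ 0.2 -0.   0.3] op 1.001 ff 0.0 t 0.1 J [64.  7. 83. -0. 91. -2.]
```

move_arm(motion=[-1, -0.05, -0.012, 0.01, 0, -1, -0.1, -0.024, 0.02, 0, -1, -0.15, -0.036, 0.03, 0, -1, -0.2, -0.049, 0.04, 0, -1, -0.25, -0.061, 0.05, 0, -1, -0.3, -0.074, 0.06, 0, -1, -0.35, -0.087, 0.07, 0, -1, -0.3732, -0.0928, 0.0707, 0, -1, -0.3732, -0.0928, 0.0707, 0, -1, -0.3732, -0.0928, 0.0707, 0], squeeze=30)

```text
time_s: 1.1
ee_pos: [576.9, 381.2, 159.9]
ee_rot: [-180.0, -0.0, 156.1]
wrist_force: [0.4, -0.5, -0.4]
opening: 1.004
finger_force: 0.0
```

Run:
```python
from h import *
im,d=cap('top');P=pts('top',d);fit('fing',P,near(P,500,660,300,460,135,240));
im,d=cap('scene');P=pts('scene',d);save('s1.png',im[180:330,300:480],4)
go((576.5,381.7,97))
```

```text
fing px [ 88. 172.] 63 rect [549.9 325. ] [27. 25.] 70.4 circ [551.2 324.5] 16.6 z 227.9 mean [547.4 316.4 227.3]
[-0.0008, -0.0005, 0.0636, 0.0] pose [575.9 382.5 160.6] [-180.    -0.   156.2] F [-0.5  0.   0.1] op 0.997 ff 0.0 t 1.2 J [ 31.  10.  85.   0.  85. -35.]
```

View pics/s1.png

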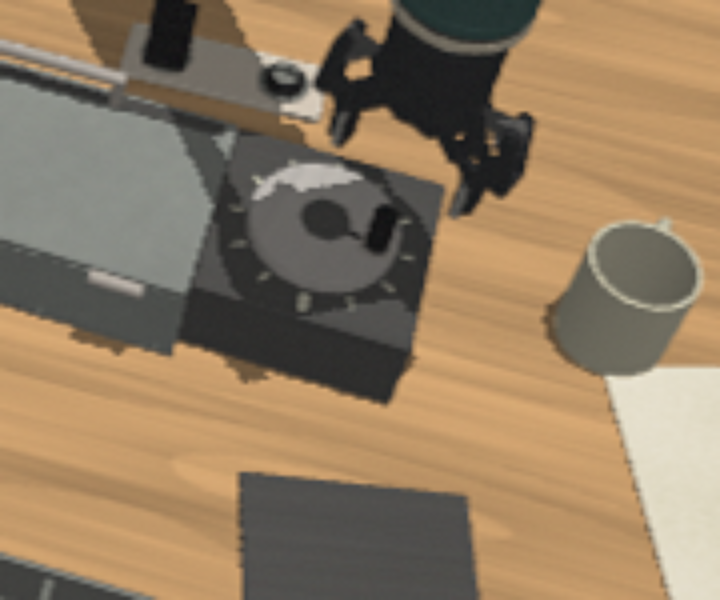

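The crop shows the peg at (383,228), the broad 12 o'clock mark at (304,300), and the open fingers hovering over it. Next I descend and grip.

move_arm(motion=[-1, 0, 0, 0.02, 0, -1, 0, 0, 0.045, 0, -1, 0, 0, 0.0635, 0, -1, 0, 0, 0.0635, 0, 1, 0, 0, 0.0635, 0, 1, 0, 0, 0.0635, 0, 1, 0, 0, 0.0635, 0, 1, 0, 0, 0.0635, 0, 1, 0, 0, 0.0635, 0, 1, 0, 0, 0.0635, 0])

```text
time_s: 2.2
ee_pos: [577.0, 382.6, 98.0]
ee_rot: [179.9, 0.0, 156.2]
wrist_force: [2.3, 5.4, 1.0]
opening: 0.2
finger_force: 29.8
```

```bash
cat >> h.py <<'E'
def crank(d0,ds):
    p0=peg(d0); go(*[(*(env.get_state()['ee_pos'][:2]+peg(d)-p0),97) for d in ds])
E
python3 - <<'E'
from h import *
s=env.get_state();print(dial(s['ee_pos'])+6.283, np.linalg.norm(s['ee_pos'][:2]-C))
go()
E
```

```text
4.966246122543379 40.906827163098534
pose [577.  382.6  98. ] [179.9   0.  156.2] F [2.3 5.4 1. ] op 0.2 ff 29.8 t 2.2 J [ 31.  12.  89.   0.  79. -35.]
```

Run:
```python
from h import *
go(*[(*peg(d),97.5) for d in 4.966+0.4*np.arange(1,11)])
```

```text
[-0.0159, -0.0022, 0.0005, 0.0] [-0.03, -0.0096, 0.0005, 0.0] [-0.0401, -0.0218, 0.0005, 0.0] [-0.0447, -0.0371, 0.0005, 0.0] [-0.0429, -0.0529, 0.0005, 0.0] [-0.0351, -0.0667, 0.0005, 0.0] [-0.0226, -0.0765, 0.0005, 0.0] [-0.0072, -0.0806, 0.0005, 0.0] [0.0085, -0.0783, 0.0005, 0.0] [0.0222, -0.0702, 0.0005, 0.0] pose [577.  382.6  98. ] [179.9   0.  156.2] F [2.3 5.4 1. ] op 0.2 ff 29.8 t 2.2 J [ 31.  12.  89.   0.  79. -35.]
```

move_arm(motion=[1, -0.016, -0.002, 0, 0, 1, -0.03, -0.0095, 0, 0, 1, -0.04, -0.022, 0, 0, 1, -0.0445, -0.037, 0, 0, 1, -0.043, -0.053, 0, 0, 1, -0.035, -0.0665, 0, 0, 1, -0.0225, -0.0765, 0, 0, 1, -0.007, -0.0805, 0, 0, 1, 0.0085, -0.078, 0, 0, 1, 0.022, -0.07, 0, 0])

```text
time_s: 3.2
ee_pos: [528.5, 327.0, 98.0]
ee_rot: [179.8, 0.1, 156.1]
wrist_force: [20.3, 8.0, -3.9]
opening: 0.198
finger_force: 30.9
```

Run:
```python
from h import *
p=env.get_state()['ee_pos'];print(dial(p)%6.283,np.linalg.norm(p[:2]-C))
go(*[(*peg(d),97.5) for d in 8.966+0.4*np.arange(1,11)])
```

```text
2.6730815968175774 40.020708947794105
[0.0097, 0.0131, 0.0005, 0.0] [0.0133, 0.0286, 0.0005, 0.0] [0.0106, 0.0442, 0.0005, 0.0] [0.0021, 0.0576, 0.0005, 0.0] [-0.011, 0.0666, 0.0005, 0.0] [-0.0266, 0.0698, 0.0005, 0.0] [-0.0422, 0.0667, 0.0005, 0.0] [-0.0553, 0.0578, 0.0005, 0.0] [-0.0639, 0.0444, 0.0005, 0.0] [-0.0667, 0.0288, 0.0005, 0.0] pose [528.5 327.   98. ] [1.798e+02 1.000e-01 1.561e+02] F [20.3  8.  -3.9] op 0.198 ff 30.9 t 3.2 J [ 29.   4.  98.  -0.  78. -37.]
```

```bash
sed -i 's/C=np.array(\[565,343.5\])/C=np.array([566,344.])/' h.py
python3 - <<'E'
from h import *
p=env.get_state()['ee_pos'];print(dial(p)%6.283,np.linalg.norm(p[:2]-C))
go(*[(*peg(d),97.5) for d in 8.966+0.4*np.arange(1,11)])
E
```

```text
2.6720281872190674 41.13792561031068
[0.0089, 0.014, 0.0005, 0.0] [0.0126, 0.0294, 0.0005, 0.0] [0.0099, 0.0451, 0.0005, 0.0] [0.0014, 0.0585, 0.0005, 0.0] [-0.0117, 0.0675, 0.0005, 0.0] [-0.0273, 0.0707, 0.0005, 0.0] [-0.0429, 0.0676, 0.0005, 0.0] [-0.056, 0.0586, 0.0005, 0.0] [-0.0646, 0.0453, 0.0005, 0.0] [-0.0674, 0.0296, 0.0005, 0.0] pose [528.5 327.   98. ] [1.798e+02 1.000e-01 1.561e+02] F [20.3  8.  -3.9] op 0.198 ff 30.9 t 3.2 J [ 29.   4.  98.  -0.  78. -37.]
```

move_arm(motion=[1, 0.009, 0.014, 0, 0, 1, 0.0125, 0.0295, 0, 0, 1, 0.01, 0.045, 0, 0, 1, 0.0015, 0.0585, 0, 0, 1, -0.0115, 0.0675, 0, 0, 1, -0.0275, 0.0705, 0, 0, 1, -0.043, 0.0675, 0, 0, 1, -0.056, 0.0585, 0, 0, 1, -0.0645, 0.045, 0, 0, 1, -0.067, 0.0295, 0, 0])

```text
time_s: 4.2
ee_pos: [601.3, 326.7, 97.8]
ee_rot: [180.0, -0.1, 156.2]
wrist_force: [-15.9, 10.2, 10.0]
opening: 0.198
finger_force: 32.2
```

Run:
```python
from h import *
p=env.get_state()['ee_pos'];print(dial(p)%6.283+6.283,np.linalg.norm(p[:2]-C))
go(*[(*peg(d),97.5) for d in (13.3,13.6,13.9,14.12)])
```

```text
6.6954319357787755 39.374285482242705
[0.0019, -0.0126, 0.0003, 0.0] [0.0078, -0.023, 0.0003, 0.0] [0.0164, -0.0312, 0.0003, 0.0] [0.0242, -0.0354, 0.0003, 0.0] pose [601.3 326.7  97.8] [ 1.800e+02 -1.000e-01  1.562e+02] F [-15.9  10.2  10. ] op 0.198 ff 32.2 t 4.2 J [ 26.  11.  90.   0.  79. -40.]
```

```bash
sed -i 's/C=np.array(\[566,344.\])/C=np.array([565,344.])/' h.py
python3 - <<'E'
from h import *
p=env.get_state()['ee_pos'];print(dial(p)%6.283+6.283,np.linalg.norm(p[:2]-C))
go(*[(*peg(d),97.5) for d in (13.3,13.6,13.9,14.12)])
E
```

```text
6.684496286840625 40.27448605717744
[0.0028, -0.013, 0.0003, 0.0] [0.0087, -0.0234, 0.0003, 0.0] [0.0174, -0.0316, 0.0003, 0.0] [0.0251, -0.0358, 0.0003, 0.0] pose [601.3 326.7  97.8] [ 1.800e+02 -1.000e-01  1.562e+02] F [-15.9  10.2  10. ] op 0.198 ff 32.2 t 4.2 J [ 26.  11.  90.   0.  79. -40.]
```

move_arm(motion=[1, 0.003, -0.013, 0, 0, 1, 0.0085, -0.0235, 0, 0, 1, 0.0175, -0.0315, 0, 0, 1, 0.025, -0.036, 0, 0, 1, 0.025, -0.036, 0, 0, 1, 0.025, -0.036, 0, 0, 1, 0.025, -0.036, 0, 0, 1, 0.025, -0.036, 0, 0, 1, 0.025, -0.036, 0, 0])

```text
time_s: 5.1
ee_pos: [564.1, 304.4, 97.9]
ee_rot: [179.9, 0.0, 156.2]
wrist_force: [-0.7, 4.5, 5.3]
opening: 0.198
finger_force: 31.9
```

Run:
```python
from h import *
s=env.get_state();p=s['ee_pos'];print(dial(p)%6.283+12.566,np.linalg.norm(p[:2]-C),s['wrist_force'])
go(*[(*peg(d),97.5) for d in 14.13-0.4*np.arange(1,11)])
im,d=cap('top');P=pts('top',d);fit('peg',P,near(P,500,640,280,420,116,136));save('t2.png',im[130:230,50:150],5)
```

```text
14.116682430209856 39.5817150523348 [-0.72244089  4.50977055  5.33153642]
[-0.013, 0.0081, 0.0004, 0.0] [-0.0218, 0.0213, 0.0004, 0.0] [-0.0249, 0.0369, 0.0004, 0.0] [-0.0216, 0.0525, 0.0004, 0.0] [-0.0125, 0.0655, 0.0004, 0.0] [0.0009, 0.074, 0.0004, 0.0] [0.0166, 0.0765, 0.0004, 0.0] [0.0321, 0.0728, 0.0004, 0.0] [0.0448, 0.0633, 0.0004, 0.0] [0.0529, 0.0497, 0.0004, 0.0] pose [564.1 304.4  97.9] [179.9   0.  156.2] F [-0.7  4.5  5.3] op 0.198 ff 31.9 t 5.1 J [ 26.   6.  96.   0.  78. -40.]
```

View pics/t2.png

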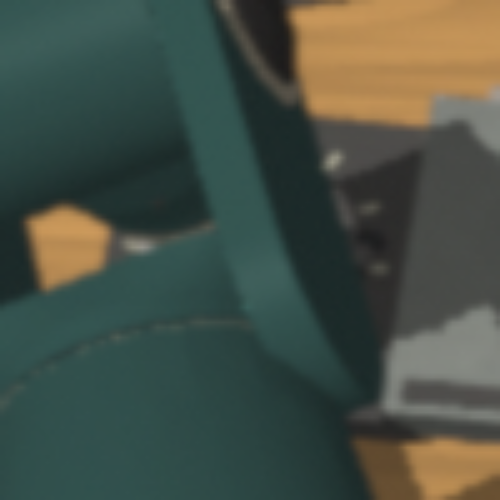

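The crop is mostly arm. The peg is at about (370,235), between the marks at (370,208) and (378,268), so the dial is on 3. Next I turn anticlockwise.

move_arm(motion=[1, -0.013, 0.008, 0, 0, 1, -0.022, 0.0215, 0, 0, 1, -0.025, 0.037, 0, 0, 1, -0.0215, 0.0525, 0, 0, 1, -0.0125, 0.0655, 0, 0, 1, 0.001, 0.074, 0, 0, 1, 0.0165, 0.0765, 0, 0, 1, 0.032, 0.073, 0, 0, 1, 0.045, 0.0635, 0, 0, 1, 0.053, 0.0495, 0, 0])

```text
time_s: 6.15
ee_pos: [535.0, 371.3, 97.9]
ee_rot: [179.9, 0.0, 156.2]
wrist_force: [8.9, -4.5, 6.1]
opening: 0.204
finger_force: 32.0
```

Run:
```python
from h import *
s=env.get_state();p=s['ee_pos'];print(dial(p)%6.283+6.283,np.linalg.norm(p[:2]-C),s['wrist_force'])
go(*[(*peg(d),97.5) for d in 10.13-0.4*np.arange(1,11)])
```

```text
10.118661524749982 40.56857263280415 [ 8.88001098 -4.45401496  6.12409725]
[0.0014, -0.0155, 0.0004, 0.0] [-0.0027, -0.0309, 0.0004, 0.0] [-0.0126, -0.0433, 0.0004, 0.0] [-0.0265, -0.051, 0.0004, 0.0] [-0.0423, -0.0527, 0.0004, 0.0] [-0.0575, -0.0481, 0.0004, 0.0] [-0.0697, -0.0379, 0.0004, 0.0] [-0.077, -0.0238, 0.0004, 0.0] [-0.0782, -0.0079, 0.0004, 0.0] [-0.0731, 0.0072, 0.0004, 0.0] pose [535.  371.3  97.9] [179.9   0.  156.2] F [ 8.9 -4.5  6.1] op 0.204 ff 32.0 t 6.15 J [ 33.   7.  94.   0.  78. -34.]
```

move_arm(motion=[1, 0.0015, -0.0155, 0, 0, 1, -0.0025, -0.031, 0, 0, 1, -0.0125, -0.0435, 0, 0, 1, -0.0265, -0.051, 0, 0, 1, -0.0425, -0.0525, 0, 0, 1, -0.0575, -0.048, 0, 0, 1, -0.0695, -0.038, 0, 0, 1, -0.077, -0.024, 0, 0, 1, -0.078, -0.008, 0, 0, 1, -0.073, 0.007, 0, 0])

```text
time_s: 7.15
ee_pos: [605.3, 347.6, 97.8]
ee_rot: [-180.0, -0.1, 156.1]
wrist_force: [-17.4, -4.6, 14.0]
opening: 0.202
finger_force: 33.0
```

Run:
```python
from h import *
s=env.get_state();p=s['ee_pos'];print(dial(p)%6.283+6.283,np.linalg.norm(p[:2]-C),s['wrist_force'])
go(*[(*peg(d),97.5) for d in (5.8,5.5,5.25)])
```

```text
12.433672097157473 40.468641450545356 [-17.37496913  -4.61305632  13.97023077]
[0.0092, 0.0106, 0.0003, 0.0] [0.0193, 0.017, 0.0003, 0.0] [0.0288, 0.0199, 0.0003, 0.0] pose [605.3 347.6  97.8] [-1.800e+02 -1.000e-01  1.561e+02] F [-17.4  -4.6  14. ] op 0.202 ff 33.0 t 7.15 J [ 28.  13.  88.   0.  79. -38.]
```

move_arm(motion=[1, 0.009, 0.0105, 0, 0, 1, 0.0195, 0.017, 0, 0, 1, 0.029, 0.02, 0, 0, 1, 0.029, 0.02, 0, 0, 1, 0.029, 0.02, 0, 0, 1, 0.029, 0.02, 0, 0, 1, 0.029, 0.02, 0, 0, 1, 0.029, 0.02, 0, 0, 1, 0.029, 0.02, 0, 0])

```text
time_s: 8.05
ee_pos: [587.3, 377.7, 97.9]
ee_rot: [179.9, 0.0, 156.2]
wrist_force: [1.5, 3.8, 6.8]
opening: 0.197
finger_force: 32.3
```

Run:
```python
from h import *
s=env.get_state();p=s['ee_pos'];print(dial(p)%6.283,np.linalg.norm(p[:2]-C),s['wrist_force'])
go(*[(*peg(d),97.5) for d in 5.24+0.4*np.arange(1,11)])
```

```text
5.254099180719809 40.39600903416355 [1.52407493 3.81301902 6.77504687]
[-0.0143, -0.0058, 0.0004, 0.0] [-0.0258, -0.0167, 0.0004, 0.0] [-0.0323, -0.0313, 0.0004, 0.0] [-0.0325, -0.0472, 0.0004, 0.0] [-0.0265, -0.0619, 0.0004, 0.0] [-0.0153, -0.0731, 0.0004, 0.0] [-0.0006, -0.0791, 0.0004, 0.0] [0.0153, -0.0789, 0.0004, 0.0] [0.0299, -0.0725, 0.0004, 0.0] [0.0408, -0.061, 0.0004, 0.0] pose [587.3 377.7  97.9] [179.9   0.  156.2] F [1.5 3.8 6.8] op 0.197 ff 32.3 t 8.05 J [ 31.  13.  88.   0.  79. -36.]
```

move_arm(motion=[1, -0.0145, -0.006, 0, 0, 1, -0.026, -0.0165, 0, 0, 1, -0.0325, -0.0315, 0, 0, 1, -0.0325, -0.047, 0, 0, 1, -0.0265, -0.062, 0, 0, 1, -0.0155, -0.073, 0, 0, 1, -0.0005, -0.079, 0, 0, 1, 0.0155, -0.079, 0, 0, 1, 0.03, -0.0725, 0, 0, 1, 0.041, -0.061, 0, 0])

```text
time_s: 9.05
ee_pos: [525.1, 338.1, 97.9]
ee_rot: [179.9, 0.1, 156.1]
wrist_force: [20.1, 1.1, 0.8]
opening: 0.2
finger_force: 31.8
```

Run:
```python
from h import *
s=env.get_state();p=s['ee_pos'];print(dial(p)%6.283+6.283,np.linalg.norm(p[:2]-C),s['wrist_force'])
go(*[(*peg(d),97.5) for d in (9.5,9.75,9.948)])
```

```text
9.235290868817195 40.35153733882362 [20.08862456  1.1079455   0.7634951 ]
[0.0041, 0.0098, 0.0004, 0.0] [0.0058, 0.0196, 0.0004, 0.0] [0.0054, 0.0275, 0.0004, 0.0] pose [525.1 338.1  97.9] [1.799e+02 1.000e-01 1.561e+02] F [20.1  1.1  0.8] op 0.2 ff 31.8 t 9.05 J [ 30.   4.  98.  -0.  78. -36.]
```

Reach 7, pause, release, then rise in the next call.

move_arm(motion=[1, 0.004, 0.01, 0, 0, 1, 0.006, 0.0195, 0, 0, 1, 0.0055, 0.0275, 0, 0, 1, 0.0055, 0.0275, 0, 0, 1, 0.0055, 0.0275, 0, 0, 1, 0.0055, 0.0275, 0, 0, 1, 0.0055, 0.0275, 0, 0, 1, 0.0055, 0.0275, 0, 0, 1, 0.0055, 0.0275, 0, 0])

```text
time_s: 9.95
ee_pos: [531.1, 365.7, 97.9]
ee_rot: [180.0, 0.0, 156.2]
wrist_force: [-0.3, 2.5, 8.3]
opening: 0.202
finger_force: 32.6
```

Run:
```python
from h import *
s=env.get_state();p=s['ee_pos'];print(dial(p)%6.283+6.283,np.linalg.norm(p[:2]-C),s['wrist_force'])
```

```text
9.948996294626296 40.2488526663806 [-0.27995905  2.53384828  8.29518904]
```

Dial on 7 (9.949). Releasing and moving to the lid handle.

move_arm(motion=[0, 0, 0, 0, 0, -0.5, 0, 0, 0, 0, -1, 0, 0, 0, 0, -1, 0, 0, 0, 0, -1, 0, 0, -0.03, 0, -1, 0, 0, -0.07, 0, -1, 0, 0, -0.1, 0.1, -1, 0, 0, -0.1, 0.25, -1, 0, 0, -0.1, 0.4, -1, 0, 0, -0.1, 0.55])

```text
time_s: 10.95
ee_pos: [530.6, 365.5, 197.2]
ee_rot: [180.0, 0.0, 124.3]
wrist_force: [-0.5, -0.4, -1.1]
opening: 1.002
finger_force: 0.0
```

Run:
```python
from h import *
im,d=cap('scene');P=pts('scene',d);fit('peg',P,near(P,500,640,280,420,112,136))
im,d=cap('top');P=pts('top',d);fit('peg',P,near(P,500,640,280,420,112,136))
go((494.5,117,180,87.5),(494.5,117,100,87.5))
```

```text
peg px [391. 222.] 46 rect [533.2 364.9] [17. 17.] 33.3 circ [533.2 364.4] 10.6 z 127.1 mean [534.8 364.9 124.8]
peg px [ 84. 189.] 61 rect [528.7 364.2] [17. 16.] 11.5 circ [529.6 364.9] 9.3 z 127.7 mean [528.2 363.1 126. ]
[-0.1844, -0.1704, 0.017, 0.6458] [-0.1844, -0.1704, 0.097, 0.6458] pose [530.5 365.5 197. ] [-180.     0.   124.5] F [ 0.5 -0.4 -0.5] op 0.999 ff 0.0 t 11.05 J [32.  3. 89. -0. 87. -2.]
```

move_arm(motion=[-1, -0.03, -0.028, 0, 0.14, -1, -0.06, -0.056, 0, 0.28, -1, -0.092, -0.085, 0.005, 0.42, -1, -0.125, -0.115, 0.01, 0.56, -1, -0.155, -0.143, 0.015, 0.645, -1, -0.1845, -0.1705, 0.017, 0.645, -1, -0.1845, -0.1705, 0.017, 0.645, -1, -0.1845, -0.1705, 0.017, 0.645])

```text
time_s: 11.85
ee_pos: [495.3, 116.2, 180.3]
ee_rot: [180.0, -0.0, 87.8]
wrist_force: [0.8, 0.7, -0.1]
opening: 0.996
finger_force: 0.0
```

Run:
```python
from h import *
go((494.5,117,100,87.5))
```

```text
[0.0007, -0.0008, 0.0803, 0.0058] pose [495.3 116.2 180.3] [180.   -0.   87.8] F [ 0.8  0.7 -0.1] op 0.996 ff 0.0 t 11.85 J [ 10. -13. 107.   0.  87.  12.]
```

move_arm(motion=[-1, 0.001, -0.001, 0.03, 0.006, -1, 0.001, -0.001, 0.06, 0.006, -1, 0.001, -0.001, 0.08, 0.006, -1, 0.001, -0.001, 0.08, 0.006, 1, 0.001, -0.001, 0.08, 0.006, 1, 0.001, -0.001, 0.08, 0.006, 1, 0.001, -0.001, 0.08, 0.006, 1, 0.001, -0.001, 0.08, 0.006, 1, 0.001, -0.001, 0.08, 0.006], squeeze=40)

```text
time_s: 12.75
ee_pos: [494.4, 117.9, 100.6]
ee_rot: [180.0, -0.0, 87.4]
wrist_force: [-12.7, 0.4, 5.6]
opening: 0.143
finger_force: 7.3
```

```bash
cat >> h.py <<'E'
def arc(deg,p0=None,a0=0):
    """TCP shift in world from lid angle a0 to deg (degrees)"""
    f=lambda t:159.6*np.array([-np.cos(np.radians(t+13.8)),np.sin(np.radians(t+13.8))])
    s=f(deg)-f(a0); return np.array([s[0]*.999,-s[0]*.0436,s[1]])
def arcgo(degs,a0=0):
    p=env.get_state()['ee_pos']; go(*[p+arc(t,a0=a0) for t in degs])
E
python3 - <<'E'
from h import *
arcgo(np.arange(4,50,6))
arcgo([52,58,64,70,76,82,88,93,96,97])
E
```

```text
[0.0, 0.003, -0.0107, 0.0] [0.0, 0.009, -0.0263, 0.0] [0.0, 0.0165, -0.0412, 0.0] [0.0001, 0.0255, -0.0553, 0.0] [0.0001, 0.036, -0.0683, 0.0] [0.0001, 0.0478, -0.0802, 0.0] [0.0001, 0.0607, -0.0907, 0.0] [0.0002, 0.0747, -0.0999, 0.0] pose [494.4 117.9 100.6] [180.   -0.   87.4] F [-12.7   0.4   5.6] op 0.143 ff 7.3 t 12.75 J [ 11. -11. 112.   0.  79.  13.]
[0.0002, 0.0896, -0.1075, 0.0] [0.0002, 0.1051, -0.1135, 0.0] [0.0003, 0.1213, -0.1179, 0.0] [0.0003, 0.1377, -0.1206, 0.0] [0.0004, 0.1544, -0.1215, 0.0] [0.0004, 0.1711, -0.1207, 0.0] [0.0004, 0.1876, -0.1182, 0.0] [0.0005, 0.2011, -0.1147, 0.0] [0.0005, 0.209, -0.1121, 0.0] [0.0005, 0.2117, -0.1111, 0.0] pose [494.4 117.9 100.6] [180.   -0.   87.4] F [-12.7   0.4   5.6] op 0.143 ff 7.3 t 12.75 J [ 11. -11. 112.   0.  79.  13.]
```

move_arm(motion=[1, 0, -0.001, 0, 0, 1, 0, -0.001, 0, 0, 1, 0, 0.002, -0.0105, 0, 1, 0, 0.008, -0.0265, 0, 1, 0, 0.0155, -0.041, 0, 1, 0, 0.0245, -0.0555, 0, 1, 0, 0.035, -0.0685, 0, 1, 0, 0.047, -0.08, 0, 1, 0, 0.06, -0.0905, 0, 1, 0, 0.074, -0.1, 0])

```text
time_s: 13.75
ee_pos: [567.3, 114.6, 203.0]
ee_rot: [-179.9, -0.0, 87.4]
wrist_force: [-18.4, 0.0, 15.8]
opening: 0.121
finger_force: 40.4
```

Run:
```python
from h import *
arcgo([52,58,64,70,76,82,88,93,96,97],a0=46)
im,d=cap('scene');save('s3.png',im,1.2)
```

```text
[0.0, 0.0149, -0.0076, 0.0] [0.0001, 0.0304, -0.0137, 0.0] [0.0001, 0.0466, -0.0181, 0.0] [0.0001, 0.063, -0.0207, 0.0] [0.0002, 0.0797, -0.0217, 0.0] [0.0002, 0.0964, -0.0208, 0.0] [0.0002, 0.1129, -0.0183, 0.0] [0.0002, 0.1264, -0.0148, 0.0] [0.0003, 0.1343, -0.0122, 0.0] [0.0003, 0.137, -0.0113, 0.0] pose [567.3 114.6 203. ] [-179.9   -0.    87.4] F [-18.4   0.   15.8] op 0.121 ff 40.4 t 13.75 J [ 9. -5. 97.  0. 88. 11.]
```

View pics/s3.png

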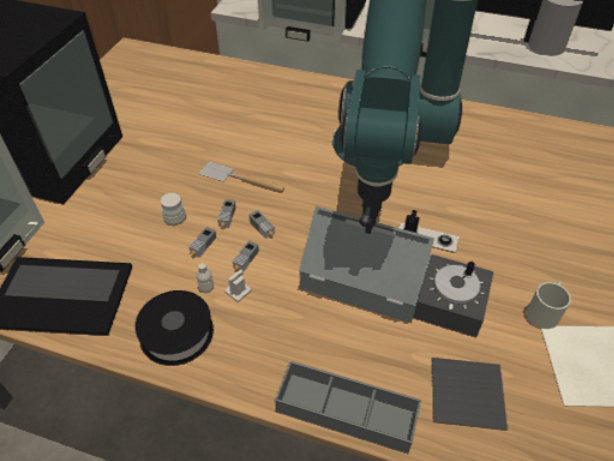

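The view shows the lid part open, held by the handle at about (372,215), and the peg still on 7 at (469,268). Continuing the arc.

move_arm(motion=[1, 0, 0.015, -0.0075, 0, 1, 0, 0.0305, -0.0135, 0, 1, 0, 0.0465, -0.018, 0, 1, 0, 0.063, -0.0205, 0, 1, 0, 0.08, -0.0215, 0, 1, 0, 0.0965, -0.021, 0, 1, 0, 0.113, -0.0185, 0, 1, 0, 0.1265, -0.015, 0, 1, 0, 0.137, -0.0115, 0, 1, 0, 0.137, -0.0115, 0])

```text
time_s: 14.8
ee_pos: [706.4, 108.2, 212.1]
ee_rot: [179.9, -0.0, 87.4]
wrist_force: [4.4, 1.4, 3.9]
opening: 0.123
finger_force: 42.0
```

Run:
```python
from h import *
go()
im,d=cap('scene');P=pts('scene',d);save('s4.png',im[100:260,180:400],3.4)
im,d=cap('top');P=pts('top',d);fit('lid',P,near(P,600,760,-60,280,85,250))
```

```text
pose [706.4 108.2 212.1] [179.9  -0.   87.4] F [4.4 1.4 3.9] op 0.123 ff 42.0 t 14.8 J [ 7. 12. 79.  0. 90.  9.]
lid px [228. 139.] 1463 rect [675.   20.4] [124.  63.] 86.7 circ [656.   21.4] 62.3 z 175.8 mean [657.6  14.3 173.6]
```

View pics/s4.png

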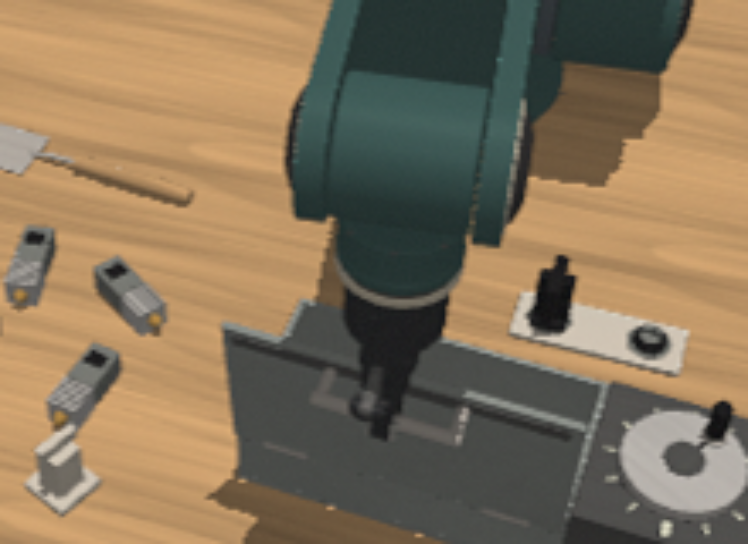

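The lid stands past upright with the handle in the fingers at (375,410). Releasing slightly, then rising.

move_arm(motion=[0.5, 0, 0, 0, 0, 0.5, 0, 0, 0, 0, 0.5, 0, 0, 0, 0, 0.5, 0, 0, -0.015, 0, 0.5, 0, 0, -0.04, 0, 0.5, 0, 0, -0.08, 0, 0.5, 0, 0, -0.12, 0, 0.5, 0, 0, -0.12, 0])

```text
time_s: 15.7
ee_pos: [705.6, 108.2, 339.9]
ee_rot: [179.5, -0.1, 87.4]
wrist_force: [0.7, 1.1, 1.4]
opening: 0.249
finger_force: 0.0
```

Run:
```python
from h import *
im,d=cap('top');P=pts('top',d);fit('lid',P,near(P,600,760,-60,280,85,250))
fit('peg',P,near(P,500,640,280,420,112,136))
heads('top',im,d)
im,d=cap('scene');print('scene');heads('scene',im,d)
# nozzle (brass) positions
for n in('top','scene'):
    im,d=cap(n);P=pts(n,d);h=cv2.cvtColor(im,cv2.COLOR_RGB2HSV)
    fit(n+'dark',P,near(P,400,680,-400,-150,20,40)&(im.max(2)<45))
go()
```

```text
lid px [222. 138.] 1853 rect [675.3  26.4] [136.  63.] 86.6 circ [656.5  27.7] 68.3 z 182.6 mean [659.   26.9 177.7]
peg px [ 84. 189.] 60 rect [528.6 364.6] [15. 16.] 7.2 circ [529.3 364.8] 9.7 z 128.0 mean [528.3 363.3 126. ]
blob px [321.  81.] n 241 c [966.  89.] size [ 57. 111.] ang 34.9 z 39.1
blob px [325.5 123. ] n 180 c [880.  67.] size [ 5. 92.] ang 0.3 z 39.0
blob px [334.5 246. ] n 167 c [638.  34.] size [131.   2.] ang 87.6 z 39.5
blob px [468.  277.5] n 351 c [ 595. -208.] size [29. 85.] ang 80.5 z 31.7
blob px [541.5 286.5] n 375 c [ 584. -342.] size [31. 84.] ang 80.9 z 31.4
blob px [ 18.  283.5] n 186 c [538. 595.] size [24. 66.] ang 73.6 z 40.1
blob px [ 45. 300.] n 231 c [505. 553.] size [ 30. 105.] ang 63.9 z 38.9
blob px [603. 333.] n 149 c [ 508. -453.] size [62. 28.] ang 17.8 z 43.5
blob px [469.5 346.5] n 352 c [ 470. -212.] size [82. 30.] ang 57.1 z 31.3
blob px [531. 354.] n 390 c [ 462. -323.] size [83. 31.] ang 9.0 z 31.5
scene
blob px [345.   28.5] n 1471 c [-631. -546.] size [629. 230.] ang 86.9 z 35.2
blob px [ 99.  208.5] n 970 c [ 405. -861.] size [34
[... 558 characters left out ...]
84. ] n 1003 c [648. 192.] size [ 22. 458.] ang 0.2 z 39.5
blob px [688.5 375. ] n 138 c [504. 580.] size [59. 20.] ang 71.1 z 40.1
blob px [676.5 397.5] n 201 c [559. 562.] size [76. 32.] ang 73.8 z 39.5
blob px [226.5 439.5] n 132 c [ 917. -241.] size [ 28. 116.] ang 38.7 z 26.4
blob px [379.5 471. ] n 257 c [903.  52.] size [ 62. 123.] ang 40.2 z 39.4
blob px [433.5 486. ] n 243 c [900. 151.] size [ 60. 121.] ang 39.0 z 40.5
blob px [493.5 499.5] n 215 c [888. 268.] size [94. 17.] ang 86.6 z 38.9
blob px [429. 534.] n 645 c [981. 172.] size [294.   6.] ang 90.0 z 39.7
pose [704.9 108.1 330.9] [-179.9    0.    87.4] F [ 0.6 -0.1 -0.8] op 0.25 ff 0.0 t 15.9 J [  7.  11.  69.  -0. 100.   9.]
```

Run:
```python
from h import *
go((597,-208,200,-10),(472,-212,200,56))
```

```text
[-0.3207, -0.0932, 0.1309, -1.4423] [-0.3305, -0.2179, 0.1309, 0.5474] pose [704.9 108.1 330.9] [-179.9    0.    87.4] F [ 0.6 -0.1 -0.8] op 0.25 ff 0.0 t 15.9 J [  7.  11.  69.  -0. 100.   9.]
```

move_arm(motion=[-0.4, -0.045, -0.02, 0, 0, -0.4, -0.09, -0.045, 0, 0, -0.4, -0.135, -0.075, 0, 0.1, -0.4, -0.18, -0.105, 0.02, 0.2, -0.4, -0.22, -0.135, 0.05, 0.3, -0.4, -0.255, -0.16, 0.08, 0.4, -0.4, -0.29, -0.19, 0.11, 0.5, -0.4, -0.33, -0.218, 0.13, 0.5475, -0.4, -0.33, -0.218, 0.17, 0.5475, -0.4, -0.33, -0.218, 0.2, 0.5475], squeeze=50)

```text
time_s: 16.9
ee_pos: [469.9, -212.9, 129.3]
ee_rot: [-180.0, 0.0, 55.8]
wrist_force: [1.7, -0.7, 0.3]
opening: 0.701
finger_force: 0.0
```

Run:
```python
from h import *
go((472,-212,8,56))
im,d=cap('scene');P=pts('scene',d)
fit('lid',P,near(P,640,760,-60,280,95,260))
```

```text
[0.0019, 0.0012, 0.1213, -0.0027] pose [ 469.9 -212.9  129.3] [-180.     0.    55.8] F [ 1.7 -0.7  0.3] op 0.701 ff 0.0 t 16.9 J [-27. -11. 109.  -0.  82.   7.]
lid px [298. 224.] 3145 rect [687. 109.] [299.  61.] 87.6 circ [667.8 109.9] 149.8 z 190.1 mean [673.2 114.4 181.7]
```

move_arm(motion=[-0.4, 0.002, 0.001, 0.04, 0, -0.4, 0.002, 0.001, 0.08, 0, -0.4, 0.002, 0.001, 0.11, 0, -0.4, 0.002, 0.001, 0.121, 0, -0.4, 0.002, 0.001, 0.121, 0, 1, 0.002, 0.001, 0.121, 0, 1, 0.002, 0.001, 0.121, 0, 1, 0.002, 0.001, 0.121, 0, 1, 0.002, 0.001, 0.121, 0, 1, 0.002, 0.001, 0.121, 0])

```text
time_s: 17.95
ee_pos: [475.1, -210.8, 12.7]
ee_rot: [179.8, -0.0, 56.0]
wrist_force: [-0.5, 1.3, 6.7]
opening: 0.358
finger_force: 50.8
```

Run:
```python
from h import *
go((472,-212,140,56),(563,209,140,-2.5))
```

```text
[-0.0027, -0.0019, -0.1273, -0.0001] [0.3972, -0.162, -0.1273, 1.0209] pose [ 475.1 -210.8   12.7] [179.8  -0.   56. ] F [-0.5  1.3  6.7] op 0.358 ff 50.8 t 17.95 J [-27.  -4. 115.   0.  69.   7.]
```

move_arm(motion=[1, 0, 0, -0.03, 0, 1, 0, 0, -0.06, 0, 1, 0, 0, -0.1, 0, 1, 0, 0, -0.127, 0, 1, 0.04, -0.016, -0.127, 0.14, 1, 0.08, -0.032, -0.127, 0.28, 1, 0.12, -0.049, -0.127, 0.42, 1, 0.16, -0.065, -0.127, 0.56, 1, 0.2, -0.081, -0.127, 0.7, 1, 0.24, -0.098, -0.127, 0.84])

```text
time_s: 18.95
ee_pos: [526.8, 41.4, 139.0]
ee_rot: [180.0, -0.1, 8.3]
wrist_force: [1.3, -1.1, -1.5]
opening: 0.359
finger_force: 50.1
```

Run:
```python
from h import *
go((563,209,140,-2.5))
```

```text
[0.0602, -0.1606, -0.001, 0.1894] pose [526.8  41.4 139. ] [ 1.8e+02 -1.0e-01  8.3e+00] F [ 1.3 -1.1 -1.5] op 0.359 ff 50.1 t 18.95 J [  2. -10. 107.  -0.  82.  83.]
```

move_arm(motion=[1, 0.015, -0.04, 0, 0.06, 1, 0.03, -0.08, 0, 0.12, 1, 0.045, -0.12, 0, 0.18, 1, 0.06, -0.16, 0, 0.19, 1, 0.06, -0.16, 0, 0.19, 1, 0.06, -0.16, 0, 0.19])

```text
time_s: 19.55
ee_pos: [561.6, 207.5, 138.2]
ee_rot: [180.0, -0.0, -2.1]
wrist_force: [-1.1, -0.5, -1.2]
opening: 0.363
finger_force: 50.2
```

Run:
```python
from h import *
im,d=cap('scene');P=pts('scene',d);save('s5.png',im[130:290,200:400],3.5)
fit('head',P,near(P,490,640,150,270,85,140))
go((563,209,20,-2.5))
```

```text
[0.0013, -0.0024, 0.1182, 0.0057] pose [561.6 206.7 138.2] [180.   -0.   -2.2] F [-0.3 -0.4 -1.9] op 0.364 ff 50.2 t 19.6 J [ 18.  -1.  99.  -0.  82. 110.]
```

View pics/s5.png

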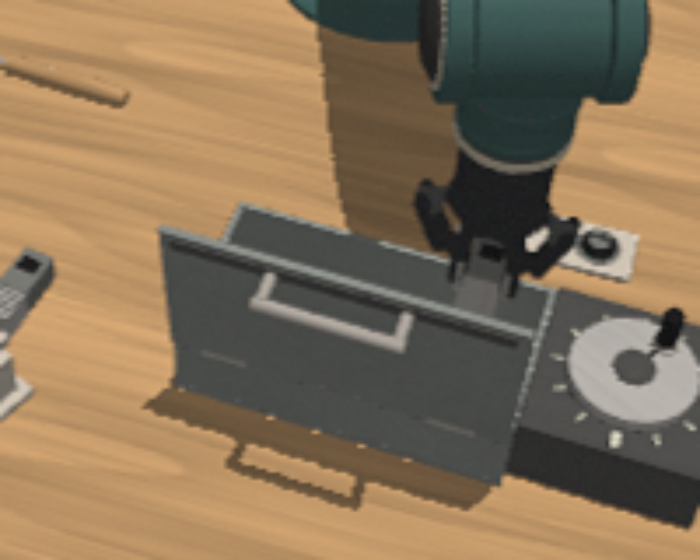

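The crop shows the head held over the +y end of the box at (490,265), the knuckles wide at (425,190) and (570,225), and the lid staying open. I'll place it 7 mm further in for clearance.

```bash
cat >> h.py <<'E'
def slot(v): return np.array([559.5+.0436*v,114.2+.999*v])
E
python3 - <<'E'
from h import *
go((*slot(88),60,-2.5),(*slot(88),20,-2.5))
E
```

```text
[0.0019, 0.0045, 0.0782, 0.0057] [0.0019, 0.0045, 0.1182, 0.0057] pose [561.6 206.7 138.2] [180.   -0.   -2.2] F [-0.3 -0.4 -1.9] op 0.364 ff 50.2 t 19.6 J [ 18.  -1.  99.  -0.  82. 110.]
```

move_arm(motion=[1, 0.002, 0.0045, 0, 0.006, 1, 0.002, 0.0045, 0.03, 0.006, 1, 0.002, 0.0045, 0.06, 0.006, 1, 0.002, 0.0045, 0.09, 0.006, 1, 0.002, 0.0045, 0.105, 0.006, 1, 0.002, 0.0045, 0.112, 0.006, 1, 0.002, 0.0045, 0.115, 0.006, 1, 0.002, 0.0045, 0.115, 0.006])

```text
time_s: 20.4
ee_pos: [564.0, 202.2, 23.6]
ee_rot: [-180.0, -0.1, -2.6]
wrist_force: [-0.1, 0.4, -0.9]
opening: 0.363
finger_force: 50.2
```

move_arm(motion=[1, 0, 0, 0.004, 0, 1, 0, 0, 0.0045, 0, 1, 0, 0, 0.0045, 0, 0.2, 0, 0, 0.0045, 0, 0.1, 0, 0, 0.0045, 0, 0.1, 0, 0, 0.0045, 0, 0.1, 0, 0, -0.02, 0, 0.1, 0, 0, -0.06, 0, 0.1, 0, 0, -0.1, 0, -0.4, 0, 0, -0.14, 0])

```text
time_s: 21.4
ee_pos: [563.2, 202.2, 164.2]
ee_rot: [180.0, 0.0, -2.5]
wrist_force: [0.5, -0.1, -0.4]
opening: 0.602
finger_force: 0.0
```

```bash
cat >> h.py <<'E'
def look():
    for n in('top','scene'):
        im,d=cap(n);P=pts(n,d);print(n)
        fit('bench',P,near(P,380,700,-420,-140,15,45)&(cv2.cvtColor(im,cv2.COLOR_RGB2HSV)[:,:,1]<90))
        m=near(P,470,660,-35,262,25,50)&(P[:,:,0]>495)&(P[:,:,0]<625);fit('inbox',P,m)
        fit('peg',P,near(P,500,640,280,420,112,136))
E
python3 - <<'E'
from h import *
look();go((597,-208,120,-10))
E
```

```text
top
bench px [303. 151.] 38 rect [ 687.5 -184.8] [31.  7.] 79.7 circ [ 690.6 -185.4] 15.4 z 29.0 mean [ 687.2 -183.7   28.8]
bench px [335. 149.] 38 rect [ 696.  -272.5] [29.  6.] 88.2 circ [ 699.  -272.6] 14.7 z 28.3 mean [ 695.5 -270.3   29.7]
bench px [312. 184.] 373 rect [ 595.8 -209.9] [32. 88.] 80.2 circ [ 595.8 -208.4] 44.2 z 30.7 mean [ 593.6 -208.5   29.8]
bench px [361. 191.] 386 rect [ 584.3 -342. ] [32. 85.] 79.1 circ [ 584.2 -342.2] 44.4 z 30.8 mean [ 583.3 -341.    29.8]
bench px [369. 238.] 402 rect [ 459.1 -362. ] [86. 31.] 9.3 circ [ 458.3 -360.1] 43.6 z 30.9 mean [ 456.8 -361.    29.6]
inbox px [164. 184.] 79 rect [571.1 193.1] [17. 59.] 87.7 circ [570.8 185.6] 29.3 z 34.0 mean [572.7 189.6  33.3]
scene
bench px [178. 173.] 195 rect [ 462. -362.] [92. 35.] 10.7 circ [ 461.9 -361.6] 48.8 z 29.9 mean [ 465.4 -359.6   29.5]
bench px [168. 200.] 247 rect [ 588.1 -341. ] [35. 87.] 80.6 circ [ 588.2 -340. ] 43.9 z 30.4 mean [ 591.2 -339.7   29. ]
bench px [204. 212.] 251 rect [ 597.7 -209.3] [36. 88.] 80.1 circ [ 598.5 -207.9] 45.0 z 30.7 mean [ 600.5 -207.1   29.4]
peg px [391. 221.] 44 rect [533.9 364.6] [16. 15.] 10.9 circ [533.8 365.7] 9.1 z 127.5 mean [535.2 364.7 126. ]
[0.0499, 0.4091, 0.049, 0.1301] pose [565.3 202.9 169. ] [-179.8   -0.4   -2.5] F [-0.1  0.8 -0.3] op 0.699 ff 0.0 t 21.5 J [ 17.  -2.  97.   0.  84. 110.]
```

move_arm(motion=[-0.4, -0.004, 0.045, 0, 0, -0.4, -0.008, 0.09, 0, 0, -0.4, -0.01, 0.135, 0, 0, -0.4, -0.01, 0.18, 0, 0, -0.4, -0.01, 0.225, 0, 0, -0.4, -0.01, 0.27, 0, 0, -0.4, 0, 0.315, 0, 0.04, -0.4, 0.02, 0.36, 0.02, 0.08, -0.4, 0.04, 0.395, 0.05, 0.12, -0.4, 0.05, 0.409, 0.08, 0.13])

```text
time_s: 22.5
ee_pos: [596.0, -211.6, 81.7]
ee_rot: [180.0, -0.1, -10.2]
wrist_force: [-0.0, -0.0, -0.7]
opening: 0.705
finger_force: 0.0
```

Run:
```python
from h import *
go((597,-209,8,-10))
im,d=cap('scene');P=pts('scene',d);fit('inbox',P,near(P,500,640,-30,256,20,50))
im,d=cap('top');P=pts('top',d);fit('inbox',P,near(P,500,620,-30,256,20,50));save('t6.png',im[130:240,100:270],4)
```

```text
[0.0005, -0.0027, 0.0737, -0.0035] pose [ 596.  -211.6   81.7] [ 1.80e+02 -1.00e-01 -1.02e+01] F [-0.  -0.  -0.7] op 0.705 ff 0.0 t 22.5 J [-22.   6.  98.  -0.  76.  78.]
inbox px [159. 189.] 420 rect [564.5 201.7] [34. 96.] 88.4 circ [564.  201.8] 48.6 z 36.5 mean [558.4 200.1  35.2]
```

View pics/t6.png

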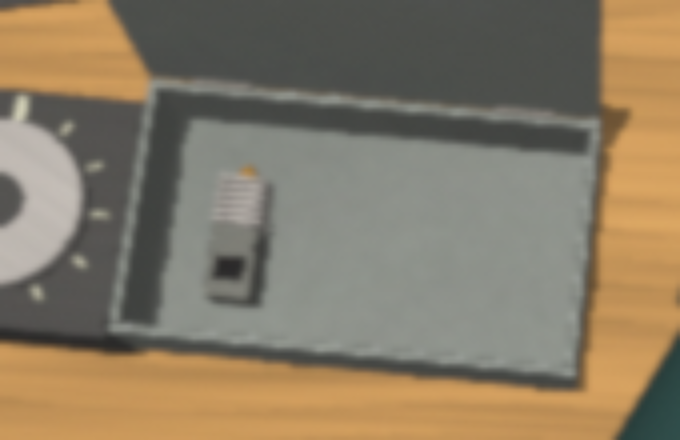

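The first head lies flat in the box at crop (238,235), with plenty of room beside it. Picking the next one.

move_arm(motion=[-0.4, 0.0005, -0.0025, 0.02, -0.003, -0.4, 0.0005, -0.0025, 0.045, -0.003, -0.4, 0.0005, -0.0025, 0.065, -0.003, -0.4, 0.0005, -0.0025, 0.073, -0.003, -0.4, 0.0005, -0.0025, 0.073, -0.003, 1, 0.0005, -0.0025, 0.073, -0.003, 1, 0.0005, -0.0025, 0.073, -0.003, 1, 0.0005, -0.0025, 0.073, -0.003, 1, 0.0005, -0.0025, 0.073, -0.003, 1, 0.0005, -0.0025, 0.073, -0.003])

```text
time_s: 23.6
ee_pos: [597.0, -206.4, 11.4]
ee_rot: [180.0, -0.1, -9.8]
wrist_force: [-0.6, 0.7, 7.6]
opening: 0.366
finger_force: 51.2
```

Run:
```python
from h import *
go((*slot(29),140,-2.5))
```

```text
[-0.0953, -0.3383, -0.1286, -0.1278] pose [ 597.  -206.4   11.4] [ 1.8e+02 -1.0e-01 -9.8e+00] F [-0.6  0.7  7.6] op 0.366 ff 51.2 t 23.6 J [-21.  10. 101.   0.  70.  78.]
```

move_arm(motion=[1, 0, 0, -0.03, 0, 1, 0, 0, -0.07, 0, 1, -0.02, 0, -0.11, 0, 1, -0.05, -0.03, -0.13, 0, 1, -0.085, -0.07, -0.13, -0.04, 1, -0.09, -0.115, -0.13, -0.08, 1, -0.095, -0.16, -0.13, -0.128, 1, -0.095, -0.205, -0.13, -0.128, 1, -0.095, -0.25, -0.13, -0.128, 1, -0.095, -0.295, -0.13, -0.128])

```text
time_s: 24.6
ee_pos: [552.9, 102.6, 140.6]
ee_rot: [-180.0, -0.1, -2.5]
wrist_force: [0.5, -1.2, -1.2]
opening: 0.361
finger_force: 50.2
```

Run:
```python
from h import *
go((*slot(29),19,-2.5))
```

```text
[0.0061, -0.0408, 0.1216, 0.0001] pose [552.9 102.6 140.6] [-1.8e+02 -1.0e-01 -2.5e+00] F [ 0.5 -1.2 -1.2] op 0.361 ff 50.2 t 24.6 J [  8.  -5. 103.  -0.  82. 100.]
```

move_arm(motion=[1, 0.006, -0.041, 0, 0, 1, 0.006, -0.041, 0.02, 0, 1, 0.006, -0.041, 0.06, 0, 1, 0.006, -0.041, 0.1, 0, 1, 0.006, -0.041, 0.118, 0, 1, 0.006, -0.041, 0.121, 0, 1, 0.006, -0.041, 0.121, 0, 1, 0.006, -0.041, 0.121, 0])

```text
time_s: 25.4
ee_pos: [561.2, 141.5, 19.7]
ee_rot: [-180.0, -0.1, -2.5]
wrist_force: [-0.7, 0.1, -0.8]
opening: 0.36
finger_force: 51.4
```

move_arm(motion=[1, 0, 0, 0.0015, 0, 1, 0, 0, 0.0015, 0, 0.2, 0, 0, 0.0015, 0, 0.1, 0, 0, 0.0015, 0, 0.1, 0, 0, 0.0015, 0, 0.1, 0, 0, -0.02, 0, 0.1, 0, 0, -0.06, 0, 0.1, 0, 0, -0.1, 0, -0.4, 0, 0.02, -0.14, 0, -0.4, 0, 0.05, -0.14, 0])

```text
time_s: 26.4
ee_pos: [560.4, 92.1, 164.9]
ee_rot: [-179.9, -0.5, -2.4]
wrist_force: [0.4, -0.3, 0.4]
opening: 0.701
finger_force: 0.0
```

Run:
```python
from h import *
look();go((587,-342,120,-9.9))
```

```text
top
bench px [303. 151.] 39 rect [ 686.5 -183.7] [30.  3.] 70.1 circ [ 687.6 -184.1] 14.9 z 29.2 mean [ 686.6 -183.8   30. ]
bench px [336. 149.] 35 rect [ 695.4 -273.5] [27.  6.] 88.4 circ [ 698.3 -273.6] 13.4 z 28.6 mean [ 695.3 -271.5   30.3]
bench px [361. 191.] 387 rect [ 584.6 -341.8] [32. 85.] 78.5 circ [ 584.5 -344. ] 44.1 z 30.6 mean [ 583.1 -341.    29.7]
bench px [369. 238.] 406 rect [ 458.8 -362.2] [86. 33.] 9.2 circ [ 458.5 -361.1] 43.5 z 30.6 mean [ 456.7 -361.    29.7]
inbox px [159. 186.] 286 rect [565.7 201.3] [33. 68.] 87.2 circ [566.2 207.8] 34.9 z 36.1 mean [565.5 201.3  35.6]
inbox px [181. 189.] 189 rect [563.2 140.3] [33. 46.] 89.5 circ [563.2 140.1] 27.1 z 36.9 mean [562.  140.   36.2]
peg px [ 84. 189.] 61 rect [528.  364.5] [16. 17.] 3.9 circ [528.7 364.8] 9.1 z 128.5 mean [528.3 363.  126. ]
scene
bench px [179. 173.] 198 rect [ 462.5 -362.4] [91. 35.] 10.7 circ [ 461.5 -362.5] 46.5 z 30.4 mean [ 465.2 -359.4   29.4]
bench px [168. 200.] 245 rect [ 587.9 -341.6] [37. 89.] 78.6 circ [ 586.1 -346.6] 45.3 z 29.9 mean [ 590.2 -339.6   28.9]
peg px [391. 222.] 45 rect [533.5 364.8] [21. 17.] 20.8 circ [534.2 362.9] 12.3 z 126.5 mean [535.  365.  125.3]
[0.0475, 0.4296, 0.0402, 0.1276] pose [558.9  89.4 160.2] [ 1.8e+02 -1.0e-01 -2.6e+00] F [ 0.6 -0.4 -0.4] op 0.697 ff 0.0 t 26.5 J [  7.  -5. 101.  -0.  84.  99.]
```

move_arm(motion=[-0.4, 0, 0.045, 0, 0, -0.4, 0, 0.09, 0, 0, -0.4, 0, 0.135, 0, 0, -0.4, 0, 0.18, 0, 0, -0.4, 0, 0.225, 0, 0, -0.4, 0.01, 0.27, 0, 0, -0.4, 0.02, 0.315, 0, 0.04, -0.4, 0.03, 0.36, 0.02, 0.08, -0.4, 0.04, 0.4, 0.05, 0.12, -0.4, 0.047, 0.43, 0.07, 0.135])

```text
time_s: 27.5
ee_pos: [586.5, -341.9, 86.2]
ee_rot: [-180.0, 0.1, -10.4]
wrist_force: [1.1, 0.8, -1.2]
opening: 0.695
finger_force: 0.0
```

Run:
```python
from h import *
go((587,-342,8,-10.3))
```

```text
[0.0005, -0.0, 0.0782, -0.0013] pose [ 586.5 -341.9   86.2] [-1.80e+02  1.00e-01 -1.04e+01] F [ 1.1  0.8 -1.2] op 0.695 ff 0.0 t 27.5 J [-32.  11.  91.   0.  78.  68.]
```

move_arm(motion=[-0.4, 0, 0, 0.025, 0, -0.4, 0, 0, 0.05, 0, -0.4, 0, 0, 0.07, 0, -0.4, 0, 0, 0.077, 0, -0.4, 0, 0, 0.077, 0, 1, 0, 0, 0.077, 0, 1, 0, 0, 0.077, 0, 1, 0, 0, 0.077, 0, 1, 0, 0, 0.077, 0, 1, 0, 0, 0.077, 0])

```text
time_s: 28.5
ee_pos: [587.5, -340.5, 13.4]
ee_rot: [179.9, -0.1, -10.2]
wrist_force: [-0.7, 0.2, 5.6]
opening: 0.361
finger_force: 51.6
```

Run:
```python
from h import *
go((*slot(-29),140,-2.5))
```

```text
[-0.1044, -0.4138, -0.1266, -0.1348] pose [ 587.5 -340.5   13.4] [ 1.799e+02 -1.000e-01 -1.020e+01] F [-0.7  0.2  5.6] op 0.361 ff 51.6 t 28.5 J [-32.  15.  94.   0.  71.  68.]
```

move_arm(motion=[1, 0, 0, -0.03, 0, 1, 0, 0, -0.07, 0, 1, -0.02, -0.02, -0.11, 0, 1, -0.04, -0.06, -0.127, 0, 1, -0.06, -0.1, -0.127, -0.04, 1, -0.08, -0.145, -0.127, -0.08, 1, -0.1, -0.19, -0.127, -0.12, 1, -0.104, -0.235, -0.127, -0.135, 1, -0.104, -0.28, -0.127, -0.135, 1, -0.104, -0.325, -0.127, -0.135])

```text
time_s: 29.5
ee_pos: [542.0, -0.0, 139.6]
ee_rot: [180.0, -0.1, -2.5]
wrist_force: [1.4, 0.5, -0.9]
opening: 0.362
finger_force: 50.6
```

Run:
```python
from h import *
go((*slot(-29),19.5,-2.5))
```

```text
[0.0125, -0.0859, 0.1201, 0.0] pose [542.   -0.  139.6] [ 1.8e+02 -1.0e-01 -2.5e+00] F [ 1.4  0.5 -0.9] op 0.362 ff 50.6 t 29.5 J [ -3.  -8. 106.  -0.  82.  90.]
```

move_arm(motion=[1, 0.006, -0.043, 0, 0, 1, 0.0125, -0.086, 0, 0, 1, 0.0125, -0.086, 0, 0, 1, 0.0125, -0.086, 0.03, 0, 1, 0.0125, -0.086, 0.07, 0, 1, 0.0125, -0.086, 0.105, 0, 1, 0.0125, -0.086, 0.117, 0, 1, 0.0125, -0.086, 0.119, 0, 1, 0.0125, -0.086, 0.119, 0])

```text
time_s: 30.4
ee_pos: [558.8, 83.3, 20.6]
ee_rot: [-180.0, -0.0, -2.5]
wrist_force: [0.7, 0.3, -0.9]
opening: 0.363
finger_force: 52.1
```

move_arm(motion=[1, 0, 0, 0.001, 0, 1, 0, 0, 0.001, 0, 0.2, 0, 0, 0.001, 0, 0.1, 0, 0, 0.001, 0, 0.1, 0, 0, 0.001, 0, 0.1, 0, 0, -0.02, 0, 0.1, 0, 0, -0.06, 0, 0.1, 0, 0, -0.1, 0, -0.4, 0, 0.02, -0.14, 0, -0.4, 0, 0.05, -0.14, 0])

```text
time_s: 31.4
ee_pos: [558.1, 33.9, 165.9]
ee_rot: [-180.0, -0.5, -2.4]
wrist_force: [0.7, -0.2, -0.7]
opening: 0.701
finger_force: 0.0
```

Run:
```python
from h import *
look();go((460.5,-362,120,9.8))
```

```text
top
bench px [303. 151.] 38 rect [ 686.5 -183. ] [29.  2.] 66.3 circ [ 687.3 -183.4] 14.4 z 31.0 mean [ 686.8 -182.9   30.2]
bench px [336. 149.] 36 rect [ 695.8 -272.9] [27.  6.] 85.4 circ [ 698.5 -273.1] 13.5 z 30.4 mean [ 695.3 -271.8   31.8]
bench px [369. 238.] 403 rect [ 458.9 -362.2] [85. 32.] 10.4 circ [ 457.9 -360.2] 43.3 z 30.5 mean [ 456.7 -361.    29.5]
inbox px [137. 187.] 130 rect [560.7 258.4] [  2. 128.] 87.5 circ [560.7 258.5] 63.8 z 37.5 mean [561.8 258.3  37.8]
inbox px [182. 188.] 301 rect [567.5 140.7] [33. 75.] 87.9 circ [567.  142.8] 38.2 z 36.6 mean [564.5 139.7  36.1]
inbox px [203. 192.] 232 rect [557.4  82.6] [32. 55.] 88.5 circ [557.2  85.7] 29.5 z 36.6 mean [556.1  82.7  36.2]
peg px [ 84. 189.] 61 rect [528.8 364. ] [16. 16.] 12.5 circ [529.  364.9] 9.1 z 128.4 mean [528.1 363.1 126.1]
scene
bench px [179. 173.] 197 rect [ 460.9 -361.4] [90. 35.] 7.2 circ [ 460.7 -359.4] 45.4 z 30.9 mean [ 464.6 -359.6   29.4]
peg px [391. 221.] 44 rect [532.5 363.9] [22. 16.] 33.6 circ [534.1 361.6] 12.1 z 125.7 mean [534.9 364.7 125.6]
[-0.0782, 0.3973, 0.0412, -0.2161] pose [556.6  31.4 161.2] [ 1.8e+02 -1.0e-01 -2.6e+00] F [ 0.8 -0.4 -0.2] op 0.697 ff 0.0 t 31.5 J [  1.  -7. 102.  -0.  84.  93.]
```

Run:
```python
from h import *
im,d=cap('top');P=pts('top',d);save('t7.png',im[130:250,100:270],4)
```

```text
(no output)
```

View pics/t7.png

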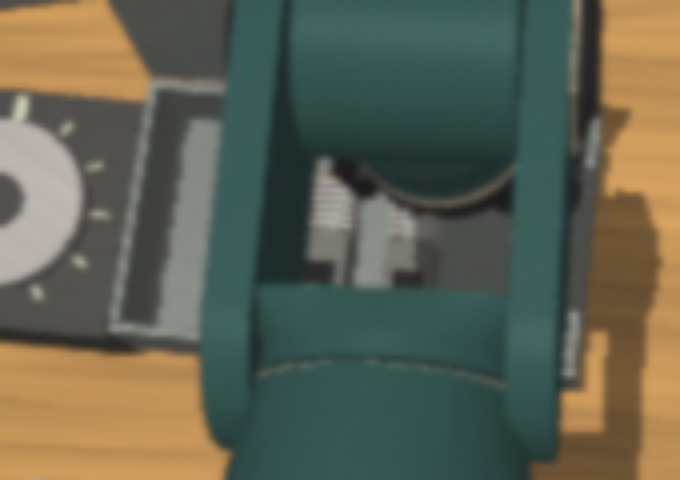

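The first head is only hidden behind the forearm at (240,230). The other two lie at (330,225) and (405,245). Going to the last head.

move_arm(motion=[-0.4, 0, 0.045, 0, 0, -0.4, 0, 0.09, 0, 0, -0.4, -0.005, 0.135, 0, 0, -0.4, -0.015, 0.18, 0, -0.04, -0.4, -0.025, 0.225, 0, -0.08, -0.4, -0.04, 0.27, 0, -0.12, -0.4, -0.055, 0.315, 0, -0.16, -0.4, -0.07, 0.36, 0.02, -0.2, -0.4, -0.078, 0.397, 0.05, -0.216, -0.4, -0.078, 0.397, 0.07, -0.216])

```text
time_s: 32.55
ee_pos: [459.3, -362.3, 87.1]
ee_rot: [-179.9, 0.1, 9.7]
wrist_force: [-0.1, -0.4, 0.4]
opening: 0.697
finger_force: 0.0
```

Run:
```python
from h import *
look();go((461,-362,8,9.5))
```

```text
top
bench px [303. 151.] 39 rect [ 687.3 -183.3] [29.  3.] 67.2 circ [ 687.3 -183.4] 14.5 z 30.1 mean [ 687.1 -183.    29.6]
bench px [336. 149.] 39 rect [ 695.2 -272.8] [27.  6.] 86.3 circ [ 698.3 -273. ] 13.7 z 32.3 mean [ 695.3 -271.3   31.4]
inbox px [137. 187.] 128 rect [560.6 258.4] [  3. 128.] 86.9 circ [560.6 258.3] 63.9 z 38.4 mean [561.1 258.2  38.3]
inbox px [159. 189.] 399 rect [562.6 201.5] [33. 92.] 88.1 circ [562.1 201.9] 46.8 z 36.6 mean [558.5 200.6  35.8]
inbox px [181. 190.] 391 rect [561.5 140.6] [33. 90.] 87.1 circ [560.7 138.9] 45.7 z 36.8 mean [558.4 139.7  36. ]
inbox px [203. 192.] 387 rect [559.4  83. ] [33. 93.] 88.0 circ [558.9  82.9] 46.8 z 36.7 mean [555.2  82.3  36.1]
peg px [ 84. 189.] 60 rect [528.5 363.9] [16. 17.] 7.8 circ [529.1 364.4] 9.1 z 128.4 mean [528.3 363.1 126.5]
scene
bench px [178. 173.] 205 rect [ 461.7 -362.5] [91. 34.] 10.7 circ [ 461.6 -362. ] 47.1 z 30.2 mean [ 465.8 -359.9   29.2]
peg px [391. 221.] 44 rect [533.2 363.5] [21. 15.] 29.9 circ [532.4 363.1] 11.9 z 127.7 mean [535.4 364.7 126. ]
[0.0008, 0.0032, 0.0779, 0.0053] pose [ 459.7 -359.    85.9] [-179.7    0.2    9.8] F [-0.2  0.2 -0.4] op 0.701 ff 0.0 t 32.65 J [-41.  -0. 103.   0.  77.  40.]
```

All three are in. Gripping the fourth.

move_arm(motion=[-0.4, 0.001, 0.001, 0.025, 0.005, -0.4, 0.001, 0.001, 0.05, 0.005, -0.4, 0.001, 0.001, 0.07, 0.005, -0.4, 0.001, 0.001, 0.077, 0.005, -0.4, 0.001, 0.001, 0.077, 0.005, 1, 0.001, 0.001, 0.077, 0.005, 1, 0.001, 0.001, 0.077, 0.005, 1, 0.001, 0.001, 0.077, 0.005, 1, 0.001, 0.001, 0.077, 0.005, 1, 0.001, 0.001, 0.077, 0.005])

```text
time_s: 33.65
ee_pos: [462.9, -360.9, 14.4]
ee_rot: [179.9, -0.1, 9.6]
wrist_force: [0.3, 1.6, 6.0]
opening: 0.363
finger_force: 50.9
```

Run:
```python
from h import *
go((*slot(-88),140,-2.5))
```

```text
[0.156, -0.3664, -0.1256, 0.2111] pose [ 462.9 -360.9   14.4] [ 1.799e+02 -1.000e-01  9.600e+00] F [0.3 1.6 6. ] op 0.363 ff 50.9 t 33.65 J [-40.   4. 106.   0.  70.  40.]
```

move_arm(motion=[1, 0, 0, -0.03, 0, 1, 0, 0, -0.07, 0, 1, 0.01, -0.03, -0.11, 0, 1, 0.03, -0.07, -0.127, 0, 1, 0.05, -0.115, -0.127, 0.05, 1, 0.07, -0.16, -0.127, 0.1, 1, 0.09, -0.205, -0.127, 0.15, 1, 0.11, -0.25, -0.127, 0.21, 1, 0.13, -0.295, -0.127, 0.21, 1, 0.143, -0.335, -0.127, 0.21])

```text
time_s: 34.65
ee_pos: [547.7, -3.9, 140.5]
ee_rot: [-180.0, -0.1, -2.4]
wrist_force: [0.6, -0.3, -2.0]
opening: 0.363
finger_force: 50.2
```

Run:
```python
from h import *
go((*slot(-88),20.5,-2.5))
```

```text
[0.0067, -0.0305, 0.12, 0.0014] pose [547.7  -3.9 140.5] [-1.8e+02 -1.0e-01 -2.4e+00] F [ 0.6 -0.3 -2. ] op 0.363 ff 50.2 t 34.65 J [ -3.  -7. 105.   0.  82.  89.]
```

move_arm(motion=[1, 0.0065, -0.0305, 0, 0, 1, 0.0065, -0.0305, 0, 0, 1, 0.0065, -0.0305, 0.03, 0, 1, 0.0065, -0.0305, 0.07, 0, 1, 0.0065, -0.0305, 0.105, 0, 1, 0.0065, -0.0305, 0.117, 0, 1, 0.0065, -0.0305, 0.119, 0, 1, 0.0065, -0.0305, 0.119, 0])

```text
time_s: 35.45
ee_pos: [555.6, 23.5, 21.6]
ee_rot: [180.0, -0.0, -2.5]
wrist_force: [0.4, 0.6, -1.4]
opening: 0.358
finger_force: 51.4
```

move_arm(motion=[1, 0, 0, 0.001, 0, 1, 0, 0, 0.001, 0, 0.2, 0, 0, 0.001, 0, 0.1, 0, 0, 0.001, 0, 0.1, 0, 0, 0.001, 0, 0.1, 0, 0, -0.02, 0, 0.1, 0, 0, -0.06, 0, 0.1, 0, 0, -0.1, 0, 0.1, -0.02, 0, -0.14, 0, 0.1, -0.02, 0.04, -0.18, 0])

```text
time_s: 36.45
ee_pos: [532.6, -8.7, 198.3]
ee_rot: [-180.0, -0.1, -2.3]
wrist_force: [1.5, -0.6, 0.3]
opening: 0.448
finger_force: 0.0
```

move_arm(motion=[0.1, 0, 0.045, -0.04, -0.14, 0.1, 0, 0.09, -0.08, -0.28, 0.1, 0, 0.135, -0.13, -0.42, 0.1, 0, 0.17, -0.15, -0.56, 0.1, 0, 0.17, -0.15, -0.7, 0.1, 0, 0.17, -0.15, -0.84, 0.1, 0, 0.17, -0.15, -0.98, 0.1, 0, 0.17, -0.15, -1.12, 0.1, 0, 0.17, -0.15, -1.26, 0.1, 0, 0.17, -0.15, -1.4])

```text
time_s: 37.45
ee_pos: [526.3, -180.5, 346.0]
ee_rot: [-180.0, 0.0, 78.1]
wrist_force: [-0.3, -1.0, 0.2]
opening: 0.449
finger_force: 0.0
```

Run:
```python
from h import *
look()
im,d=cap('scene');P=pts('scene',d);save('s8.png',im[110:290,180:400],3.2)
fit('handle',P,near(P,670,760,30,190,205,260));
n=near(P,640,760,-60,280,100,195)
for z in(110,140,170,190): 
    q=P[near(P,640,760,-30,20,z-5,z+5)]; print(z,q[:,0].mean().round(1),end=' ')
go((706,108,330,87.4),(706,108,212,87.4))
```

```text
top
bench px [304. 152.] 26 rect [ 685.2 -186.8] [21.  3.] 70.4 circ [ 685.8 -187. ] 10.5 z 26.7 mean [ 685.3 -187.    28.5]
inbox px [137. 187.] 136 rect [560.8 258.2] [  4. 128.] 88.0 circ [560.8 258.6] 64.0 z 37.6 mean [560.5 258.4  37.5]
inbox px [159. 189.] 393 rect [562.2 201.9] [33. 91.] 88.3 circ [561.4 201.6] 46.2 z 36.6 mean [558.4 200.7  35.8]
inbox px [181. 190.] 388 rect [562.7 140.6] [33. 92.] 87.8 circ [562.2 140.2] 46.5 z 36.8 mean [558.8 139.9  36. ]
inbox px [203. 192.] 389 rect [559.3  82.6] [33. 93.] 87.9 circ [559.1  82.9] 46.6 z 36.6 mean [555.2  82.3  35.9]
inbox px [225. 195.] 387 rect [554.   23.2] [32. 93.] 88.3 circ [553.8  23.6] 47.0 z 36.6 mean [549.7  23.   36. ]
peg px [ 84. 189.] 59 rect [528.9 364.4] [16. 17.] 4.6 circ [529.2 365.1] 9.2 z 128.1 mean [528.3 363.3 126.3]
scene
peg px [391. 222.] 46 rect [533.9 364.2] [18. 15.] 9.2 circ [533.3 365.8] 10.0 z 128.1 mean [535.5 364.8 125.6]
handle px [296. 216.] 772 rect [693.4 109.7] [160.  45.] 88.6 circ [679.9 110. ] 79.8 z 229.6 mean [686.5 112.3 229.6]
110 656.6 140 660.5 170 663.5 190 666.7 [0.3203, 0.1136, 0.016, -0.1709] [0.3203, 0.1136, 0.134, -0.1709] pose [ 526.3 -180.4  346. ] [-180.     0.    77.6] F [-0.1  0.8 -0.5] op 0.445 ff 0.0 t 37.6 J [-22.  -9.  87.  -0. 101.  -9.]
```

View pics/s8.png

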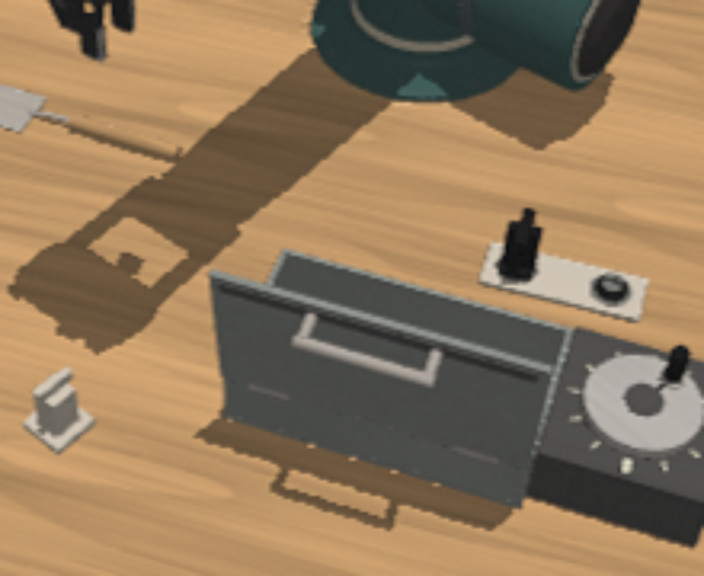

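All four heads lie separately on the floor (y 23 to 202), and the lid stands open with its handle at crop (370,350). Now going to regrip the handle.

move_arm(motion=[0.5, 0.04, 0.014, 0, -0.05, 0.5, 0.08, 0.028, 0, -0.1, 0.5, 0.12, 0.042, 0, -0.171, 0.5, 0.16, 0.057, 0, -0.171, 0.5, 0.2, 0.071, 0, -0.171, 0.5, 0.24, 0.085, 0, -0.171, 0.5, 0.28, 0.1, 0, -0.171, 0.5, 0.3203, 0.1136, 0.016, -0.171, 0.5, 0.3203, 0.1136, 0.016, -0.171, 0.5, 0.3203, 0.1136, 0.016, -0.171], squeeze=40)

```text
time_s: 38.6
ee_pos: [705.3, 109.2, 328.9]
ee_rot: [-179.9, 0.0, 87.5]
wrist_force: [0.6, -0.2, 0.6]
opening: 0.248
finger_force: 0.0
```

Run:
```python
from h import *
go((706,108,212,87.4))
```

```text
[-0.0012, 0.0008, 0.1169, 0.0009] pose [705.3 109.2 328.9] [-179.9    0.    87.5] F [ 0.6 -0.2  0.6] op 0.248 ff 0.0 t 38.6 J [  7.  11.  69.  -0. 100.   9.]
```

move_arm(motion=[0.5, 0, 0.001, 0.04, 0, 0.5, 0, 0.001, 0.07, 0, 0.5, 0, 0.001, 0.085, 0, 0.5, 0, 0.001, 0.095, 0, 0.5, 0, 0.001, 0.1, 0, 0.5, 0, 0.001, 0.1, 0])

```text
time_s: 39.2
ee_pos: [706.4, 108.2, 230.8]
ee_rot: [180.0, -0.0, 87.5]
wrist_force: [0.2, -0.5, -0.0]
opening: 0.248
finger_force: 0.0
```

move_arm(motion=[0.5, 0, 0, 0.006, 0, 0.5, 0, 0, 0.012, 0, 0.5, 0, 0, 0.018, 0, 0.5, 0, 0, 0.018, 0, 1, 0, 0, 0.018, 0, 1, 0, 0, 0.018, 0, 1, 0, 0, 0.018, 0, 1, 0, 0, 0.018, 0])

```text
time_s: 40.0
ee_pos: [706.1, 108.5, 211.8]
ee_rot: [-180.0, 0.0, 87.6]
wrist_force: [-1.5, 0.3, -5.6]
opening: 0.123
finger_force: 39.0
```

Run:
```python
from h import *
arcgo([94,88,82,76,70,64,58,52,46,40],a0=97)
```

```text
[0.0, -0.0079, -0.0028, 0.0] [0.0, -0.024, -0.007, 0.0] [0.0001, -0.0405, -0.0096, 0.0] [0.0001, -0.0572, -0.0104, 0.0] [0.0001, -0.0739, -0.0095, 0.0] [0.0001, -0.0904, -0.0068, 0.0] [0.0001, -0.1065, -0.0024, 0.0] [0.0002, -0.1221, 0.0036, 0.0] [0.0002, -0.137, 0.0113, 0.0] [0.0002, -0.1509, 0.0204, 0.0] pose [706.1 108.5 211.8] [-180.     0.    87.6] F [-1.5  0.3 -5.6] op 0.123 ff 39.0 t 40.0 J [ 7. 12. 79.  0. 90.  9.]
```

move_arm(motion=[1, 0, -0.008, -0.003, 0, 1, 0, -0.024, -0.007, 0, 1, 0, -0.0405, -0.0095, 0, 1, 0, -0.057, -0.0105, 0, 1, 0, -0.074, -0.0095, 0, 1, 0, -0.0905, -0.007, 0, 1, 0, -0.1065, -0.0025, 0, 1, 0, -0.122, 0.0035, 0, 1, 0, -0.137, 0.0115, 0, 1, 0, -0.151, 0.0205, 0])

```text
time_s: 41.0
ee_pos: [555.2, 115.3, 193.2]
ee_rot: [179.8, -0.1, 87.6]
wrist_force: [2.2, 2.0, 5.4]
opening: 0.117
finger_force: 41.3
```

Run:
```python
from h import *
arcgo([34,28,22,16,10,5,2,0],a0=40)
```

```text
[0.0, -0.0129, 0.0106, 0.0] [0.0, -0.0247, 0.0224, 0.0] [0.0001, -0.0352, 0.0354, 0.0] [0.0001, -0.0442, 0.0495, 0.0] [0.0001, -0.0518, 0.0644, 0.0] [0.0001, -0.0568, 0.0774, 0.0] [0.0001, -0.0593, 0.0853, 0.0] [0.0001, -0.0607, 0.0907, 0.0] pose [555.2 115.3 193.2] [ 1.798e+02 -1.000e-01  8.760e+01] F [2.2 2.  5.4] op 0.117 ff 41.3 t 41.0 J [ 9. -6. 99.  0. 87. 12.]
```

move_arm(motion=[1, 0, -0.013, 0.0105, 0, 1, 0, -0.0245, 0.0225, 0, 1, 0, -0.035, 0.0355, 0, 1, 0, -0.044, 0.0495, 0, 1, 0, -0.052, 0.0645, 0, 1, 0, -0.057, 0.0775, 0, 1, 0, -0.0595, 0.0855, 0, 1, 0, -0.0605, 0.091, 0, 1, 0, -0.0605, 0.0925, 0, 1, 0, -0.0605, 0.0925, 0])

```text
time_s: 42.0
ee_pos: [493.9, 117.7, 99.3]
ee_rot: [-179.8, -0.0, 87.6]
wrist_force: [-13.9, 3.7, 11.3]
opening: 0.118
finger_force: 44.8
```

Run:
```python
from h import *
go()
for n in('scene','top'):
    im,d=cap(n);P=pts(n,d);fit('handle',P,near(P,440,540,30,200,108,130))
    for x in (500,540,580,620):
        q=P[near(P,x-8,x+8,-30,30,60,140)]; print(x,np.median(q[:,2]).round(1),len(q),end=' ')
```

```text
pose [493.9 117.7  99.3] [-179.8   -0.    87.6] F [-13.9   3.7  11.3] op 0.118 ff 44.8 t 42.0 J [ 10. -11. 112.   0.  79.  13.]
handle px [299. 191.] 45 rect [493.2  76.7] [41. 16.] 81.4 circ [495.   76.4] 20.3 z 116.0 mean [495.7  75.2 116.1]
handle px [320. 198.] 92 rect [498.1 142.1] [30. 71.] 14.9 circ [502.3 143.2] 35.4 z 116.5 mean [502.1 143.4 116.7]
500 83.6 75 540 82.6 79 580 82.7 78 620 83.2 81 handle px [205. 212.] 28 rect [490.4  64.3] [14. 11.] 82.7 circ [490.8  64.2] 8.8 z 117.9 mean [489.6  63.4 117. ]
500 82.5 147 540 82.3 141 580 82.3 140 620 81.9 136
```

move_arm(motion=[1, 0, 0, 0.002, 0, 1, 0, 0, 0.002, 0, 0, 0, 0, 0.001, 0, -0.5, 0, 0, 0.001, 0, -0.5, 0, 0, 0.001, 0, -0.5, 0, 0, -0.03, 0, -0.5, 0, 0, -0.07, 0, -1, 0.04, 0, -0.1, 0, -1, 0.08, 0.01, -0.1, 0, -1, 0.12, 0.02, -0.1, 0], squeeze=30)

```text
time_s: 43.1
ee_pos: [520.6, 237.9, 200.1]
ee_rot: [179.9, -0.0, 87.5]
wrist_force: [0.9, -1.2, -1.1]
opening: 1.002
finger_force: 0.0
```

Run:
```python
from h import *
go((531,364.7,160),(531,364.7,97.5))
for n in('scene','top'):
    im,d=cap(n);P=pts(n,d);fit('handle',P,near(P,440,540,30,200,108,130));fit('peg',P,near(P,500,640,280,420,112,136))
```

```text
[0.1271, 0.005, 0.0401, 0.0] [0.1271, 0.005, 0.1026, 0.0] pose [520.6 237.9 200.1] [179.9  -0.   87.5] F [ 0.9 -1.2 -1.1] op 1.002 ff 0.0 t 43.1 J [22. -6. 98. -0. 88. 24.]
handle px [312. 195.] 150 rect [496.7 117.5] [121.  15.] 88.7 circ [495.9 117.5] 60.6 z 117.1 mean [497.7 117.6 116.8]
peg px [391. 221.] 44 rect [533.4 365.1] [18. 18.] 24.4 circ [532.7 365.7] 10.5 z 128.0 mean [535.  364.8 125.6]
handle px [183. 210.] 236 rect [492.6 116.9] [121.  12.] 87.0 circ [492.3 116.9] 60.6 z 117.1 mean [492.3 117.  116.8]
peg px [ 84. 190.] 45 rect [526.4 364.6] [19. 12.] 82.2 circ [529.  364.3] 9.8 z 128.1 mean [526.2 363.5 125.9]
```

The lid is shut and the peg is still on 7. Now gripping the peg.

move_arm(motion=[-1, 0.045, 0.002, 0.01, 0, -1, 0.09, 0.004, 0.03, 0, -1, 0.127, 0.005, 0.04, 0, -1, 0.127, 0.005, 0.06, 0, -1, 0.127, 0.005, 0.09, 0, -1, 0.127, 0.005, 0.1025, 0, 1, 0.127, 0.005, 0.1025, 0, 1, 0.127, 0.005, 0.1025, 0, 1, 0.127, 0.005, 0.1025, 0, 1, 0.127, 0.005, 0.1025, 0])

```text
time_s: 44.2
ee_pos: [530.8, 363.3, 97.9]
ee_rot: [179.9, -0.1, 87.6]
wrist_force: [-0.4, 0.4, 0.1]
opening: 0.329
finger_force: 0.0
```

Run:
```python
from h import *
p=env.get_state()['ee_pos'];print(dial(p)%6.283+6.283)
go(*[(*peg(d),97.5) for d in (9.65,9.35,9.05,8.75,8.5,8.378)])
```

```text
9.89424918510004
[-0.0088, -0.004, 0.0004, 0.0] [-0.0207, -0.0049, 0.0004, 0.0] [-0.0324, -0.0023, 0.0004, 0.0] [-0.0428, 0.0037, 0.0004, 0.0] [-0.0497, 0.0108, 0.0004, 0.0] [-0.0524, 0.0149, 0.0004, 0.0] pose [530.8 363.3  97.9] [ 1.799e+02 -1.000e-01  8.760e+01] F [-0.4  0.4  0.1] op 0.329 ff 0.0 t 44.2 J [32.  6. 95.  0. 78. 35.]
```

Fingers still closing, so I allow two rows before the turn.

move_arm(motion=[1, 0, 0, 0, 0, 1, 0, 0, 0, 0, 1, 0, 0, 0, 0, 1, -0.009, -0.004, 0, 0, 1, -0.0205, -0.005, 0, 0, 1, -0.0325, -0.0025, 0, 0, 1, -0.043, 0.0035, 0, 0, 1, -0.0495, 0.011, 0, 0, 1, -0.0525, 0.015, 0, 0, 1, -0.0525, 0.015, 0, 0])

```text
time_s: 45.2
ee_pos: [543.3, 308.4, 97.6]
ee_rot: [-180.0, 0.1, 87.5]
wrist_force: [-8.3, -15.1, 11.7]
opening: 0.198
finger_force: 30.8
```

Run:
```python
from h import *
p=env.get_state()['ee_pos'];print(dial(p)%6.283+6.283)
go((*peg(8.378),97.5))
```

```text
8.357199829986635
[0.0019, 0.0001, 0.0001, 0.0] pose [543.3 308.4  97.6] [-1.80e+02  1.00e-01  8.75e+01] F [ -8.3 -15.1  11.7] op 0.198 ff 30.8 t 45.2 J [27.  4. 98. -0. 78. 30.]
```

move_arm(motion=[1, 0.0015, 0, 0, 0, 1, 0.0015, 0, 0, 0, 0, 0.0015, 0, 0, 0, -1, 0.0015, 0, 0, 0, -1, 0.0015, 0, 0, 0, -1, 0.0015, 0, 0, 0, -1, 0.0015, 0, -0.03, 0, -1, 0.0015, 0, -0.07, 0, -1, 0.0015, 0, -0.11, 0, -1, 0.0015, -0.03, -0.15, 0])

```text
time_s: 46.2
ee_pos: [514.3, 312.5, 247.4]
ee_rot: [-180.0, 0.0, 87.5]
wrist_force: [-0.1, 1.2, 0.2]
opening: 1.001
finger_force: 0.0
```

move_arm(motion=[-1, 0, -0.04, -0.03, 0, -1, 0, -0.08, -0.06, 0, -1, 0, -0.1, -0.06, 0, -1, 0, -0.12, -0.06, 0, -1, 0, -0.12, -0.06, 0, -1, 0, -0.12, -0.06, 0])

```text
time_s: 46.8
ee_pos: [393.4, 318.0, 306.6]
ee_rot: [180.0, -0.0, 87.6]
wrist_force: [0.1, -0.1, 0.1]
opening: 1.005
finger_force: 0.0
```

Run:
```python
from h import *
v=[]
for n in('scene','top'):
    im,d=cap(n);P=pts(n,d);fit('peg',P,near(P,500,640,280,420,112,136));
    for x in (500,540,580,620):
        q=P[near(P,x-8,x+8,-30,30,60,140)]; print(x,np.median(q[:,2]).round(1),end=' ')
    if n=='scene': save('s9.png',im,1.4)
print(peg(8.378));go()
```

```text
peg px [372. 220.] 46 rect [546.7 309.8] [17. 19.] 67.2 circ [545.6 308.2] 11.3 z 128.2 mean [547.8 310.5 125.1]
500 83.2 540 83.1 580 83.1 620 83.5 peg px [107. 186.] 57 rect [542.  309.1] [17. 16.] 8.7 circ [542.4 309.9] 9.3 z 127.3 mean [540.7 308.5 125.9]
500 82.7 540 82.5 580 82.7 620 82.5 [543.4938624  310.27336297]
pose [393.9 317.9 306.2] [-180.     0.    87.6] F [ 0.4  0.3 -0.5] op 1.006 ff 0.0 t 46.9 J [ 36. -15.  96.  -0.  99.  38.]
```

View pics/s9.png

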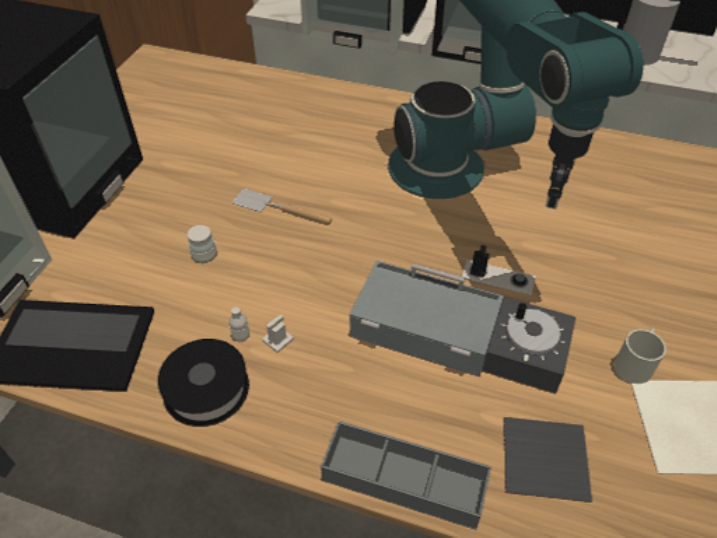

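The lid is shut, the peg at (521,312) reads 4 o'clock, no heads are left on the bench, and the arm is clear.

```bash
python3 -c "
from plant import env
print(env.sign_off())"
```

```text
the job is handed in; nothing more can be done
None
```

I handed the job in: the strongbox was unlocked with 3-10-7 (tower on the right place), all four print heads lie flat and apart in the box, the lid is shut, and the dial is at 4 o'clock; the sign-off returned no verdict.

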